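Make up two glassblower's kits

TASK

Make up the kits for the next two glass pieces, each thing standing upright in the middle of its bay: in the green tray put the amber glass slug on the cork, the blue slug on the rubber and the brass mould on the bare metal; in the red tray put the white slug on the cork and the graphite stamp, disc down, on the rubber, and leave the bare bay empty. Do not knock any of them over on the way, and leave the violet slug and the turquoise jar standing where they are.

Things in the scene. Friction and masses are not known exactly. Their poses are not given: they have to be found in the camera images.
- green_tray: green tray, fixed to the table: 80 (x) x 230 (y) mm, outer lips 9 mm high, 5 mm thick. Three square bays of 70 x 70 mm in a row along its own y, bay floors 5 mm above the underside, low dividers 8 mm high: the CORK-lined bay (light brown) has its centre at y = +75 mm, the RUBBER-lined bay (black) at y = 0, the BARE METAL bay (pale silver) at y = -75 mm. Origin: centre of the underside; z up. It may be turned either way round.
- red_tray: red tray, fixed to the table: 80 (x) x 230 (y) mm, outer lips 9 mm high, 5 mm thick. Three square bays of 70 x 70 mm in a row along its own y, bay floors 5 mm above the underside, low dividers 8 mm high: the CORK-lined bay (light brown) has its centre at y = +75 mm, the RUBBER-lined bay (black) at y = 0, the BARE METAL bay (pale silver) at y = -75 mm. Origin: centre of the underside; z up. It may be turned either way round.
- amber_slug_mid (a point): amber (orange-yellow) glass slug: an upright cylinder, 34 mm diameter, 50 mm tall, 115 g. The point is at its centre, 25 mm above its foot; z is its axis.
- blue_slug_mid (a point): blue glass slug: an upright cylinder, 34 mm diameter, 50 mm tall, 115 g. The point is at its centre, 25 mm above its foot; z is its axis.
- white_slug_mid (a point): white glass slug: an upright cylinder, 34 mm diameter, 50 mm tall, 115 g. The point is at its centre, 25 mm above its foot; z is its axis.
- mould_mid (a point): brass optic mould: an upright open cup, 54 mm outer diameter, 50 mm tall, 400 g, ribbed inside. The point is on its axis at mid-height, 25 mm above its foot; z is its axis.
- stamp_mid (a point): stamp with a black graphite disc (50 mm diameter, 15 mm thick) below and an upright wooden handle (27 mm diameter, from 21 to 76 mm above the foot) to grip it by; 130 g, standing on its disc. The point is on its axis, 38 mm above its foot, in the handle; z is its axis.
- violet_slug_mid (a point): violet glass slug: an upright cylinder, 34 mm diameter, 50 mm tall, 115 g. The point is at its centre, 25 mm above its foot; z is its axis. Not for any kit: leave it alone.
- frit_jar_mid (a point): closed turquoise jar with a black lid: upright, 56 mm diameter, 58 mm tall, 180 g. The point is on its axis at mid-height, 29 mm above its foot. Not for any kit: leave it alone.

How it is judged:
By the outcome, as a careful person would: the job done as asked, in the order asked, and still so for the second after the job is handed in, with the robot touching nothing.
It also fails if it takes over 128 s, if anything falls off the work surface, if the arm or the gripper's body presses on something with over 40 N, if the wrist force passes 120 N, or if a joint passes its speed limit or range.

ROBOT

A 7-joint arm with a two-finger parallel gripper is mounted at the origin on the work surface. World frame = base frame: x ahead of the robot, y to its left, z up, the work surface at z = 0. Lengths are in m, angles in rad, forces in N, time in s.
With the tool pointing down it reaches from about 0.425 to 1.025 m from the base axis. Payload 3.6 kg.
Tool frame: the origin (TCP) lies midway between the tips of the shut fingers; the grasp point (between the pads) lies 19 mm behind it; z points along the fingers, x is the direction in which the jaws open and shut, and the axes are right-handed (so a half turn about z gives the same grasp; the last joint's range is limited). The gripper opens to 85 mm and grips with 20 to 120 N. Pads are 22 mm wide; open, the fingers measure 114 mm over their backs; the gripper's body (76 mm by 85 mm) begins 54 mm behind the grasp point. The pads swing forward as they close: fully open they stand 13 mm farther back than shut.
Start: joints at [-1.417, 0.591, 0.048, 1.609, -0.033, 0.943, -0.034], TCP at [0.177, 0.703, 0.231] pointing down, gripper open.
Joint ranges: [-2.69, 2.69], [-0.47, 2.24], [-1.27, 1.36], [0.19, 2.51], [-1.53, 4.68], [0.08, 2.07], [-3.09, 3.09]. Speed limits (rad/s): [2.57, 2.57, 3.14, 3.14, 3.14, 3.14, 3.14].

INTERFACE

Orientations are given as a unit quaternion [x, y, z, w].
In Python, from plant import * gives the robot as it stands.
- The arm moves only by the shell command python3 -m creep 'ROWS' [OPENING] [FORCE]. ROWS is JSON, a list of rows, each an object of numbers: "x", "y", "z": the shift along the tool's x, y, z normalised to -1 to 1, where 1 is 40 cm; "wx", "wy", "wz": the turn, a rotation vector about the tool's x, y, z normalised to -1 to 1, where 1 is 60 degrees. A call has exactly 10 rows; each row is the pose to reach, as a shift and turn from the pose commanded when the call began, along the tool's axes at that moment; what a row does not reach only later rows make up. A row lasts 1/8 s, in which the tool goes at most 62.5 mm and 10.7 degrees, less where a joint would pass 70% of its speed; a pose out of reach is approached as far as the arm can. A call with a number of a shift or a turn outside -1 to 1 is refused whole. A call with a gripper value outside its range is refused whole. OPENING is the opening, from 0 (shut) to 1 (fully open), set as the call begins (- or left out, the last holds). The fingers move at their own pace and stop on an object; FORCE is the grip in N (left out, the last holds). Time passes only in rows, so rows that repeat a pose let the fingers close, or fill a call up. It gives the time, the measured TCP pose, the force and the opening at its end, in the units of the state.
- get_state(): the state, without advancing time (a new reading comes with each control period).
- grab_frame(name): name is "scene" or "top" or "wrist"; returns a dict with "image" (480x640x3 uint8, red, green, blue), "intrinsics" (3x3 intrinsics, pixels), "pose" (4x4, takes a point from camera to world coordinates). Camera axes: x right, y up, looking along -z (the intrinsics and any distortion apply to the point x, -y, -z); pixel columns grow to the right and rows downward; lengths in m; the calibration is good to about 2 mm. A picture is of the moment at which its call begins. There is no depth.
- job_done(): hands the job in, once; it reports no verdict.
Trained networks look in a picture, given as the dict that the camera call returned (one of the last four; its "shot" number tells which), for a name from the list of things; names that differ only in an ending like _2 or _b are one class to them, and where a whole thing is asked for, a point or a joint stands for the part that bears it (a point fixed in the world has none). Each returns a list of dicts, best first, with "confidence" (0 to 1); they miss things now and then, are a little off and sometimes report something else, mostly with a low value. They report only what shows in the picture. A call takes as long as a camera call.
- look_for(picture, thing): "xy" ([column, row] in pixels, amid what is visible of it).
- pinpoint(picture, thing): "xy" ([column, row] in pixels: a listed point, or the origin of a listed thing).
The state is a dict: "time": time; "joint_pos": joint angles; "joint_velocities": joint speeds; "joint_efforts": joint torques, N m; "position": TCP position; "ee_rot": TCP orientation; "contact_force": force on the tool from outside, world axes, zero at the start; "wrist_torque": the same for the moment, N m; "width": finger opening in m.
Only numpy, scipy, OpenCV 4.12 (cv2) and the standard library are available. Lean on these libraries where they do the work, as an engineer would, in place of code of your own. Each camera call takes 0.05 s, during which the arm holds its last target.

## Working session

There is one attempt and no reset: what is moved stays moved. The work goes in short steps, Python scripts to look and compute and a shell command to move; the robot and the scene stay as the last step left them, time stands still between calls to the robot, and variables do not carry over. Pictures are saved under pics/ and viewed, and the job is handed in when it is done.

```bash
ls; mkdir -p pics
python3 - <<'E'
from plant import *
import cv2
s=get_state();print({k:s[k] for k in('time','position','ee_rot','contact_force','width')})
for n in("scene","top","wrist"):
    f=grab_frame(n);cv2.imwrite(f"pics/{n}0.png",f["image"][:,:,::-1]);print(n,f["pose"],f["intrinsics"],f.keys())
E
```

```text
pics
{'time': 0.0, 'position': array([0.17689765, 0.70225737, 0.23015369]), 'ee_rot': array([ 7.88716198e-01,  6.14756524e-01, -8.13825101e-04,  7.16602098e-04]), 'contact_force': array([-0.14811429, -0.50283052,  0.45386082]), 'width': 0.08558567461417055}
scene [[-2.96504823e-01 -7.11954596e-01  6.36557573e-01  1.10498206e+00]
 [ 9.55030775e-01 -2.20302959e-01  1.98451063e-01  1.56637109e-01]
 [-1.05262971e-03  6.66773770e-01  7.45259439e-01  6.81123075e-01]
 [ 0.00000000e+00  0.00000000e+00  0.00000000e+00  1.00000000e+00]] [[465.93200436   0.         314.96217906]
 [  0.         465.93200436 243.01624277]
 [  0.           0.           1.        ]] dict_keys(['image', 'intrinsics', 'pose', 'shot'])
top [[ 0.00464346  0.98828101 -0.15257482  0.39585869]
 [-0.99994939  0.0059507   0.0081123  -0.00148995]
 [ 0.00892516  0.15252943  0.98825863  1.13358864]
 [ 0.          0.          0.          1.        ]] [[598.80915892   0.         313.35754064]
 [  0.         598.80915892 232.8595207 ]
 [  0.           0.           1.        ]] dict_keys(['image', 'intrinsics', 'pose', 'shot'])
wrist [[ 0.24322209 -0.93488747 -0.25851195  0.1122745 ]
 [ 0.96996998  0.23411613  0.06593846  0.71950584]
 [-0.00112322 -0.26678652  0.963755    0.37296767]
 [ 0.          0.          0.          1.        ]] [[391.50751287   0.         314.06598658]
 [  0.         391.50751287 233.38410116]
 [  0.           0.           1.        ]] dict_keys(['image', 'intrinsics', 'pose', 'shot'])
```

View pics/scene0.png

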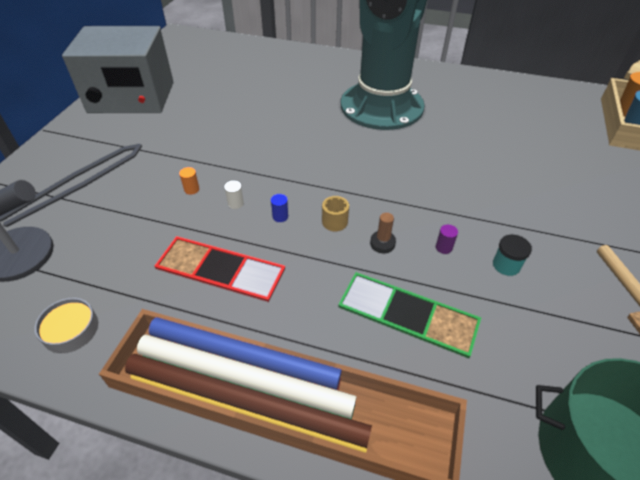

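View pics/top0.png

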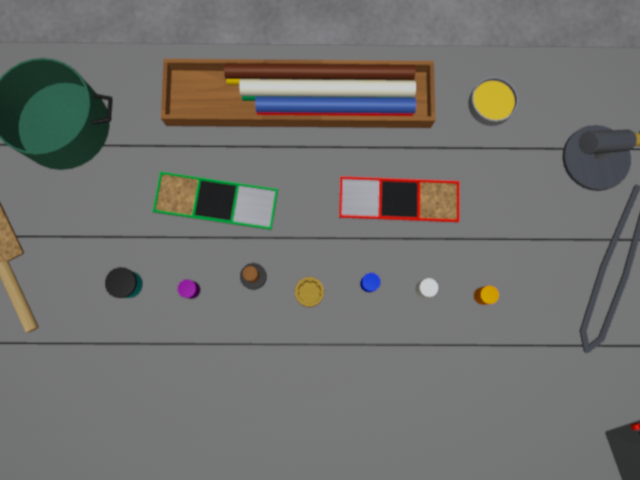

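View pics/wrist0.png

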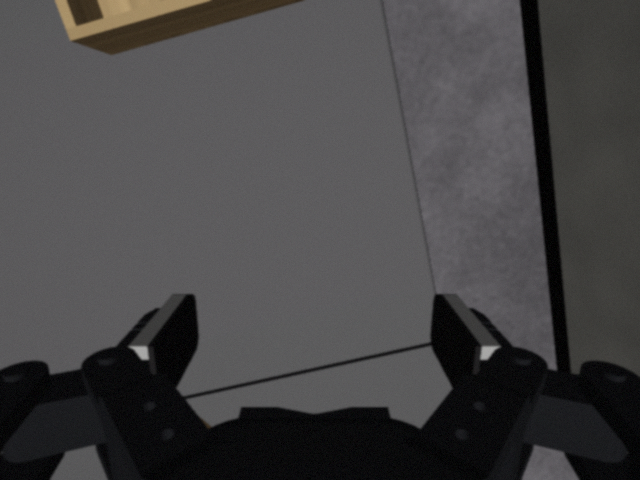

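The scene and top views both show everything. Top view: the row reads jar (121,283), violet (188,289), stamp (253,275), mould (309,292), blue (371,282), white (429,287), amber (488,295). The green tray has cork on the left at (177,195) and the red tray has cork on the right at (439,200). Next I'll triangulate.

```bash
cat > h.py <<'E'
from plant import *
import numpy as np, cv2
from scipy.spatial.transform import Rotation as R
def ray(f,xy):
    K=f["intrinsics"];T=f["pose"]
    d=np.array([(xy[0]-K[0,2])/K[0,0],-(xy[1]-K[1,2])/K[1,1],-1.])
    return T[:3,3],T[:3,:3]@(d/np.linalg.norm(d))
def tri(rs):
    A=np.zeros((3,3));b=np.zeros(3)
    for o,d in rs:
        P=np.eye(3)-np.outer(d,d);A+=P;b+=P@o
    p=np.linalg.solve(A,b)
    return p,[float(np.linalg.norm((np.eye(3)-np.outer(d,d))@(p-o))) for o,d in rs]
def onz(r,z): return r[0]+r[1]*(z-r[0][2])/r[1][2]
def proj(f,p):
    K=f["intrinsics"];T=f["pose"];q=T[:3,:3].T@(np.asarray(p)-T[:3,3])
    return np.array([K[0,2]-K[0,0]*q[0]/q[2],K[1,2]+K[1,1]*q[1]/q[2]])
E
python3 - <<'E'
from h import *
a=grab_frame("scene");b=grab_frame("top")
for n in "amber_slug_mid blue_slug_mid white_slug_mid mould_mid stamp_mid violet_slug_mid frit_jar_mid green_tray red_tray".split():
    pa=pinpoint(a,n);pb=pinpoint(b,n)
    print(n,[(np.round(q["xy"],1).tolist(),round(q["confidence"],2)) for q in pa[:2]],[(np.round(q["xy"],1).tolist(),round(q["confidence"],2)) for q in pb[:2]])
    if pa and pb:
        ra,rb=ray(a,pa[0]["xy"]),ray(b,pb[0]["xy"])
        p,e=tri([ra,rb]);z={'g':0,'r':0,'s':.038,'f':.029}.get(n[0],.025);print("   ",p.round(4),np.round(e,4),"top@z",onz(rb,z).round(4)[:2],"sc@z",onz(ra,z).round(4)[:2])
# bays by colour in the top view: tray rectangles
for nm,f in(("top",b),("scene",a)):
    im=cv2.cvtColor(f["image"],cv2.COLOR_RGB2HSV)
    for t,(lo,hi) in dict(green=((50,150,60),(75,255,255)),red=((0,180,120),(6,255,255))).items():
        m=cv2.inRange(im,lo,hi)
        if t=="red": m|=cv2.inRange(im,(174,180,120),(180,255,255))
        m=cv2.morphologyEx(m,cv2.MORPH_CLOSE,np.ones((3,3)))
        cs=cv2.findContours(m,cv2.RETR_EXTERNAL,cv2.CHAIN_APPROX_NONE)[0]
        cs=[c for c in cs if cv2.contourArea(cv2.convexHull(c))>2000]
        for c in cs:
            w=np.array([onz(ray(f,q),.009)[:2] for q in c[:,0].astype(float)],np.float32)
            print(nm,t,cv2.minAreaRect(w))
E
```

```text
amber_slug_mid [([190.2, 180.9], 0.79)] [([488.4, 296.4], 0.56)]
    [ 0.4492 -0.333   0.0211] [0.0029 0.0029] top@z [ 0.4502 -0.3346] sc@z [ 0.4529 -0.3269]
blue_slug_mid [([277.7, 208.3], 0.91)] [([368.7, 282.6], 0.82)]
    [ 0.4753 -0.116   0.0239] [0.0025 0.0025] top@z [ 0.4745 -0.1135] sc@z [ 0.4768 -0.1181]
white_slug_mid [([235.7, 198.1], 0.98)] [([423.9, 287.7], 0.7), ([191.1, 290.6], 0.58)]
    [ 0.466  -0.2168  0.0166] [0.0004 0.0004] top@z [ 0.4656 -0.2156] sc@z [ 0.474  -0.2117]
mould_mid [([333.3, 213.1], 0.66)] [([306.4, 291.3], 0.64)]
    [ 0.4586 -0.0022  0.0277] [0.004 0.004] top@z [0.4578 0.0017] sc@z [ 0.4568 -0.0068]
stamp_mid [([383.2, 226.2], 0.58), ([223.6, 270.0], 0.4)] [([251.3, 274.1], 0.76)]
    [0.4872 0.1    0.05  ] [0.0016 0.0016] top@z [0.4879 0.1027] sc@z [0.4758 0.0973]
violet_slug_mid [([446.7, 240.0], 0.93)] [([193.3, 293.0], 0.93)]
    [0.4539 0.2159 0.0144] [0.0038 0.0038] top@z [0.4536 0.21  ] sc@z [0.4632 0.2187]
frit_jar_mid [([510.3, 254.2], 0.95), ([220.9, 267.4], 0.28)] [([369.1, 283.3], 0.65), ([125.3, 280.2], 0.6)]
    [0.5315 0.1    0.181
[... 164 characters left out ...]
767 0.0012] [0.0038 0.0038] top@z [0.627  0.1731] sc@z [0.6247 0.1806]
red_tray [([220.1, 268.9], 0.76)] [([399.5, 199.2], 0.93)]
    [ 6.375e-01 -1.762e-01 -5.000e-04] [0.0011 0.0011] top@z [ 0.6378 -0.1772] sc@z [ 0.6376 -0.1749]
top green ((0.6318466663360596, 0.17771074175834656), (0.22916866838932037, 0.07918042689561844), 81.76710510253906)
top red ((0.6366611123085022, -0.1747501790523529), (0.22713595628738403, 0.07905670255422592), 88.05504608154297)
scene green ((0.6385040283203125, 0.21060851216316223), (0.15754559636116028, 0.07824307680130005), 81.76020812988281)
scene red ((0.6391408443450928, -0.17423784732818604), (0.22746409475803375, 0.07953003793954849), 88.05792236328125)
```

```bash
cat > fit.py <<'E'
from h import *
from scipy.optimize import least_squares
D=dict(amber=((8,150,120),(30,255,255),.017,0,.05,[.451,-.331]),blue=((115,150,60),(130,255,255),.017,0,.05,[.475,-.116]),
 white=((0,0,130),(180,60,255),.017,0,.05,[.468,-.215]),mould=((14,90,50),(30,255,255),.027,0,.05,[.458,-.002]),
 stamp=((3,90,40),(16,255,255),.0135,.021,.076,[.482,.1]),violet=((135,120,50),(160,255,255),.017,0,.05,[.457,.214]))
def hull(f,x,y,z0,z1,r):
    t=np.linspace(0,2*np.pi,40)
    P=[proj(f,(x+r*np.cos(a),y+r*np.sin(a),z)) for z in(z0,z1) for a in t]
    return cv2.convexHull(np.array(P,np.float32))
def cen(c):
    m=cv2.moments(c);return np.array([m['m10']/m['m00'],m['m01']/m['m00']])
def seen(f,n,g):
    lo,hi,r,z0,z1,_=D[n];m=cv2.inRange(cv2.cvtColor(f["image"],cv2.COLOR_RGB2HSV),lo,hi)
    k=np.zeros_like(m);h=hull(f,g[0],g[1],z0,z1,r+.018);cv2.fillConvexPoly(k,h.astype(int),255)
    cs=cv2.findContours(m&k,cv2.RETR_EXTERNAL,cv2.CHAIN_APPROX_NONE)[0]
    if not cs: return None
    c=cv2.convexHull(max(cs,key=cv2.contourArea));a=cv2.contourArea(c)
    return cen(c.astype(np.float32)),a
def fit(fs,n,g):
    lo,hi,r,z0,z1,_=D[n];S=[seen(f,n,g) for f in fs]
    if any(s is None for s in S): return None
    e=lambda p:np.concatenate([cen(hull(f,p[0],p[1],z0+p[2],z1+p[2],r))-s[0] for f,s in zip(fs,S)])
    o=least_squares(e,[*g,0.],x_scale=.01,diff_step=1e-3)
    one=[least_squares(lambda p:cen(hull(f,p[0],p[1],z0,z1,r))-s[0],g,x_scale=.01,diff_step=1e-3).x.round(4) for f,s in zip(fs,S)]
    ar=[round(s[1]/cv2.contourArea(hull(f,*o.x[:2],z0,z1,r)),2) for f,s in zip(fs,S)]
    return o.x.round(4),o.fun.round(1),one,ar
E
python3 - <<'E'
from fit import *
a=grab_frame("scene");b=grab_frame("top")
for n in D: print(n,fit([a,b],n,D[n][5]))
# tray bays: image centroids of the rubber (black) bays and tray outer corners, both views
for nm,f in(("scene",a),("top",b)):
    im=cv2.cvtColor(f["image"],cv2.COLOR_RGB2HSV)
    for t,(lo,hi) in dict(green=((45,90,40),(80,255,255)),red=((0,150,90),(7,255,255))).items():
        m=cv2.inRange(im,lo,hi)
        if t=="red": m|=cv2.inRange(im,(172,150,90),(180,255,255))
        # holes = bays
        cs,hi_=cv2.findContours(m,cv2.RETR_CCOMP,cv2.CHAIN_APPROX_NONE)
        for c,hh in zip(cs,hi_[0]):
            if hh[3]>=0 and cv2.contourArea(c)>400:
                q=cen(c);v=f["image"][int(q[1]),int(q[0])]
                print(nm,t,q.round(1),v,cv2.contourArea(c),onz(ray(f,q),.007).round(4)[:2])
E
```

```text
amber (array([ 0.4527, -0.3327,  0.0005]), array([-1.2, -0.1, -1. ,  0.5]), [array([ 0.4518, -0.3304]), array([ 0.4536, -0.3348])], [0.78, 0.63])
blue (array([ 0.475 , -0.1154,  0.0028]), array([ 0.1,  0. ,  0.1, -0. ]), [array([ 0.4724, -0.1168]), array([ 0.4751, -0.1154])], [0.76, 0.8])
white (array([ 0.4657, -0.2216, -0.0022]), array([-1.8, -0.2, -1.5,  0.6]), [array([ 0.4673, -0.2166]), array([ 0.4666, -0.2239])], [2.85, 0.83])
mould (array([ 0.4568, -0.0033,  0.0015]), array([ 0.2,  0. ,  0.2, -0. ]), [array([ 0.4554, -0.004 ]), array([ 0.4568, -0.003 ])], [0.86, 0.92])
stamp (array([0.4872, 0.1023, 0.0006]), array([ 0.3,  0. ,  0.3, -0. ]), [array([0.4867, 0.1017]), array([0.4871, 0.1029])], [0.75, 0.9])
violet (array([0.4613, 0.218 , 0.0027]), array([ 0.4,  0. ,  0.4, -0. ]), [array([0.4589, 0.2175]), array([0.4614, 0.2193])], [0.75, 0.78])
scene green [451.7 327.9] [201 163 121] 1557.5 [0.6432 0.2515]
scene green [408.6 311.5] [52 54 55] 1313.5 [0.6323 0.1773]
scene green [367.8 296.3] [213 215 226] 1393.5 [0.622  0.1033]
scene red [256.3 277.1] [213 215 226] 1281.5 [ 0.6404 -0.1003]
scene red [219.4 266.4] [54 51 53] 1043.5 [ 0.6374 -0.1752]
scene red [183.8 256.4] [188 151 113] 1044.0 [ 0.635  -0.2501]
top green [253.7 205.8] [164 165 171] 1405.5 [0.6215 0.1038]
top green [215. 200.] [30 30 31] 1171.0 [0.6325 0.1781]
top green [176.5 194.1] [152 122  80] 1366.0 [0.6434 0.2523]
top red [438.2 200.4] [157 125  83] 1354.0 [ 0.6345 -0.2505]
top red [399.2 198.8] [32 32 32] 1222.5 [ 0.6372 -0.1755]
top red [360.  197.3] [165 166 172] 1455.5 [ 0.6395 -0.1002]
```

Bays agree to about 1 mm between the two views, and the fitted foot heights come out at about 0. I'll start by swinging towards the front and turning the jaws towards world x.

```bash
python3 -m creep '[{"x":-0.07,"y":0.12,"wz":0.15},{"x":-0.14,"y":0.24,"wz":0.3},{"x":-0.2,"y":0.36,"wz":0.45},{"x":-0.27,"y":0.48,"wz":0.6},{"x":-0.33,"y":0.6,"wz":0.75},{"x":-0.4,"y":0.72,"wz":0.9},{"x":-0.47,"y":0.85,"wz":1},{"x":-0.536,"y":0.967,"wz":1},{"x":-0.536,"y":0.967,"wz":1},{"x":-0.536,"y":0.967,"wz":1}]' 1 50
cat > to.py <<'E'
import sys
from h import *
s=get_state();p=s["position"];r=R.from_quat(s["ee_rot"]);m=r.as_matrix()
g=np.array(list(map(float,sys.argv[1:4])))
want=np.array([[1,0,0],[0,-1,0],[0,0,-1.]])
print("t",round(s["time"],2),"pos",p.round(4),"width",round(s["width"],4),"F",np.round(s["contact_force"],1),"j",np.round(s["joint_pos"],2))
print("shift",(m.T@(g-p)/.4).round(4),"turn",((R.from_matrix(m.T@want)).as_rotvec(degrees=True)/60).round(4))
E
python3 to.py 0.60 0.0 0.23
```

```text
t 1.25 pos [0.1771 0.703  0.2313] width 0.0852 F [ 0.9 -0.4 -0.2] j [-1.42  0.59  0.05  1.61 -0.03  0.94 -0.03]
shift [-1.446   1.4545  0.0033] turn [0.     0.     1.2643]validation failed for argument at $[0]...
```

The rows were refused and the arm did not move. Each row probably needs all six numbers.

```bash
python3 -m creep '[{"x":-0.07,"y":0.12,"z":0,"wx":0,"wy":0,"wz":0.15},{"x":-0.14,"y":0.24,"z":0,"wx":0,"wy":0,"wz":0.3},{"x":-0.2,"y":0.36,"z":0,"wx":0,"wy":0,"wz":0.45},{"x":-0.27,"y":0.48,"z":0,"wx":0,"wy":0,"wz":0.6},{"x":-0.33,"y":0.6,"z":0,"wx":0,"wy":0,"wz":0.75},{"x":-0.4,"y":0.72,"z":0,"wx":0,"wy":0,"wz":0.9},{"x":-0.47,"y":0.85,"z":0,"wx":0,"wy":0,"wz":1},{"x":-0.536,"y":0.967,"z":0,"wx":0,"wy":0,"wz":1},{"x":-0.536,"y":0.967,"z":0,"wx":0,"wy":0,"wz":1},{"x":-0.536,"y":0.967,"z":0,"wx":0,"wy":0,"wz":1}]' 1 50; echo
python3 to.py 0.60 0.0 0.23
```

```text
time: 2.5
position: [0.4995, 0.4011, 0.2313]
ee_rot: [0.99, 0.138, -0.0, -0.0]
contact_force: [-0.1, 0.5, 0.7]
width: 0.0852

t 2.5 pos [0.4995 0.4011 0.2313] width 0.0852 F [-0.1  0.5  0.7] j [-0.99  0.5   0.35  1.82 -0.22  0.86 -0.26]
shift [-0.0322  1.0332  0.0024] turn [-0.0007  0.0005  0.2642]
```

```bash
python3 -m creep '[{"x":-0.03,"y":0.96,"z":0,"wx":0,"wy":0,"wz":0.264},{"x":-0.03,"y":0.96,"z":0,"wx":0,"wy":0,"wz":0.264},{"x":-0.03,"y":0.96,"z":0,"wx":0,"wy":0,"wz":0.264},{"x":-0.03,"y":0.96,"z":0,"wx":0,"wy":0,"wz":0.264},{"x":-0.03,"y":0.96,"z":0,"wx":0,"wy":0,"wz":0.264},{"x":-0.03,"y":0.96,"z":0,"wx":0,"wy":0,"wz":0.264},{"x":-0.03,"y":0.96,"z":0,"wx":0,"wy":0,"wz":0.264},{"x":-0.03,"y":0.96,"z":0,"wx":0,"wy":0,"wz":0.264},{"x":-0.03,"y":0.96,"z":0,"wx":0,"wy":0,"wz":0.264},{"x":-0.03,"y":0.96,"z":0,"wx":0,"wy":0,"wz":0.264}]' 1 50; echo
python3 to.py 0.4525 -0.333 0.17
```

```text
time: 3.75
position: [0.5929, 0.0308, 0.2311]
ee_rot: [1.0, 0.002, -0.0, -0.0]
contact_force: [-0.4, -0.5, -0.3]
width: 0.0856

t 3.75 pos [0.5929 0.0308 0.2311] width 0.0856 F [-0.4 -0.5 -0.3] j [-0.45  0.46  0.44  1.93 -0.26  0.82  0.14]
shift [-0.3552  0.9079  0.152 ] turn [-0.0009  0.0006  0.0044]
```

```bash
python3 -m creep '[{"x":-0.355,"y":0.908,"z":0.152,"wx":0,"wy":0,"wz":0.004},{"x":-0.355,"y":0.908,"z":0.152,"wx":0,"wy":0,"wz":0.004},{"x":-0.355,"y":0.908,"z":0.152,"wx":0,"wy":0,"wz":0.004},{"x":-0.355,"y":0.908,"z":0.152,"wx":0,"wy":0,"wz":0.004},{"x":-0.355,"y":0.908,"z":0.152,"wx":0,"wy":0,"wz":0.004},{"x":-0.355,"y":0.908,"z":0.152,"wx":0,"wy":0,"wz":0.004},{"x":-0.355,"y":0.908,"z":0.152,"wx":0,"wy":0,"wz":0.004},{"x":-0.355,"y":0.908,"z":0.152,"wx":0,"wy":0,"wz":0.004},{"x":-0.355,"y":0.908,"z":0.152,"wx":0,"wy":0,"wz":0.004},{"x":-0.355,"y":0.908,"z":0.152,"wx":0,"wy":0,"wz":0.004}]' 1 50; echo
python3 to.py 0.4525 -0.333 0.01
python3 - <<'E'
from fit import *
w=grab_frame("wrist");cv2.imwrite("pics/w1.png",w["image"][:,:,::-1])
for n in("amber","white"):print(n,seen(w,n,D[n][5]))
print(fit([w],"amber",[.4525,-.333]))
print(proj(w,(.4525,-.333,.05)),proj(w,(.467,-.219,.05)),pinpoint(w,"amber_slug_mid"),proj(w,(.4525,-.333,.025)))
E
```

```text
time: 5.0
position: [0.4528, -0.3331, 0.1705]
ee_rot: [1.0, 0.0, 0.0, -0.0]
contact_force: [0.3, -0.1, -0.4]
width: 0.0856

t 5.0 pos [ 0.4528 -0.3331  0.1705] width 0.0856 F [ 0.3 -0.1 -0.4] j [ 0.26  0.5   0.4   2.04 -0.31  0.66  0.87]
shift [-9.000e-04  2.000e-04  4.014e-01] turn [-0.0009 -0.0005  0.    ]
amber (array([312.14947205, 218.96018599]), 1720.5)
white (array([331.87730226,  46.17051771]), 2488.5)
(array([ 0.4523, -0.3313, -0.0007]), array([0., 0.]), [array([ 0.4523, -0.3311])], [0.76])
[312.36754076 226.94023962] [335.8332882   48.08330251] [{'xy': [313.3, 213.1], 'confidence': 0.88}] [312.44619083 218.73099009]
```

View pics/w1.png

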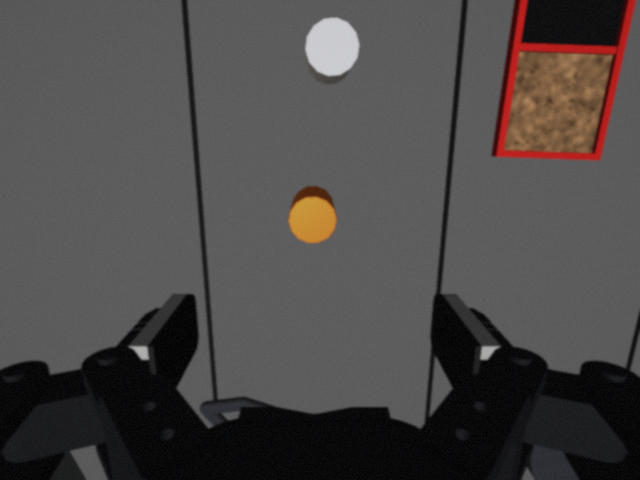

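The wrist view shows the amber slug's top face at (312,219), with its shaded side left out of my colour mask. I'll widen the masks and re-measure.

```bash
sed -i 's/(8,150,120)/(5,120,25)/;s/(115,150,60)/(112,110,20)/;s/(135,120,50)/(132,90,20)/;s/(14,90,50)/(12,70,25)/;s/(3,90,40)/(2,60,25)/' fit.py
python3 - <<'E'
from fit import *
a=grab_frame("scene");b=grab_frame("top");w=grab_frame("wrist")
print(fit([w],"amber",[.4525,-.329]))
for n in D: print(n,fit([a,b],n,D[n][5]))
print(fit([a,b,w],"amber",[.4525,-.329]))
im=a["image"][140:270,160:480,::-1];jm=b["image"][250:320,160:520,::-1]
cv2.imwrite("pics/a1.png",cv2.resize(im,None,fx=2.5,fy=2.5,interpolation=2));cv2.imwrite("pics/b1.png",cv2.resize(jm,None,fx=2.2,fy=2.2,interpolation=2))
E
```

```text
(array([ 4.523e-01, -3.282e-01, -2.000e-04]), array([-0.,  0.]), [array([ 0.4523, -0.3282])], [0.93])
amber (array([ 0.4527, -0.3296,  0.0016]), array([-0.1, -0. , -0.1,  0. ]), [array([ 0.4511, -0.3306]), array([ 0.4528, -0.3302])], [0.86, 0.89])
blue (array([ 0.475 , -0.1155,  0.0021]), array([-0.1, -0. , -0.1,  0. ]), [array([ 0.473 , -0.1161]), array([ 0.4752, -0.1158])], [0.85, 0.87])
white (array([ 0.4658, -0.2216, -0.0022]), array([-1.8, -0.2, -1.5,  0.6]), [array([ 0.4673, -0.2166]), array([ 0.4667, -0.224 ])], [2.85, 0.84])
mould (array([ 0.4569, -0.0033,  0.0015]), array([ 0.2,  0. ,  0.2, -0. ]), [array([ 0.4556, -0.0041]), array([ 0.4569, -0.0029])], [0.89, 0.94])
stamp (array([0.4875, 0.1022, 0.0007]), array([ 0.3,  0. ,  0.3, -0. ]), [array([0.4869, 0.1016]), array([0.4874, 0.1029])], [0.84, 1.0])
violet (array([0.4614, 0.218 , 0.0032]), array([ 0.4,  0. ,  0.4, -0. ]), [array([0.4585, 0.2176]), array([0.4616, 0.2194])], [0.8, 0.85])
(array([ 0.4524, -0.3281,  0.002 ]), array([ 0.6, -0.1, -0.8,  0.2,  0.2,  0.5]), [array([ 0.4511, -0.3306]), array([ 0.4528, -0.3302]), array([ 0.4523, -0.3282])], [0.86, 0.89, 0.93])
```

View pics/a1.png

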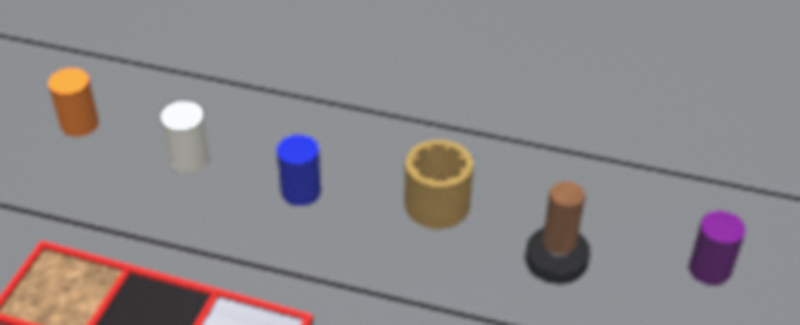

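View pics/b1.png

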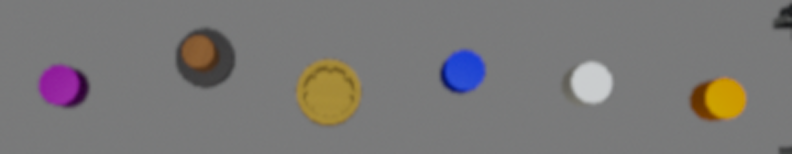

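```bash
python3 -m creep '[{"x":-0.001,"y":-0.01,"z":0.05,"wx":0,"wy":0,"wz":0},{"x":-0.001,"y":-0.01,"z":0.12,"wx":0,"wy":0,"wz":0},{"x":-0.001,"y":-0.01,"z":0.2,"wx":0,"wy":0,"wz":0},{"x":-0.001,"y":-0.01,"z":0.28,"wx":0,"wy":0,"wz":0},{"x":-0.001,"y":-0.01,"z":0.34,"wx":0,"wy":0,"wz":0},{"x":-0.001,"y":-0.01,"z":0.38,"wx":0,"wy":0,"wz":0},{"x":-0.001,"y":-0.01,"z":0.4,"wx":0,"wy":0,"wz":0},{"x":-0.001,"y":-0.01,"z":0.4,"wx":0,"wy":0,"wz":0},{"x":-0.001,"y":-0.01,"z":0.4,"wx":0,"wy":0,"wz":0},{"x":-0.001,"y":-0.01,"z":0.4,"wx":0,"wy":0,"wz":0}]' 1 50; echo
python3 to.py 0.4523 -0.329 0.01
python3 - <<'E'
from h import *
w=grab_frame("wrist");cv2.imwrite("pics/w2.png",w["image"][:,:,::-1])
E
```

```text
time: 6.5
position: [0.4515, -0.3315, 0.0113]
ee_rot: [1.0, -0.002, 0.001, 0.0]
contact_force: [0.3, -0.6, -0.4]
width: 0.0854

t 6.5 pos [ 0.4515 -0.3315  0.0113] width 0.0854 F [ 0.3 -0.6 -0.4] j [ 0.4   0.74  0.22  2.11 -0.46  0.34  0.99]
shift [ 0.0021 -0.0064  0.0032] turn [ 0.0008 -0.0011 -0.0035]
```

View pics/w2.png

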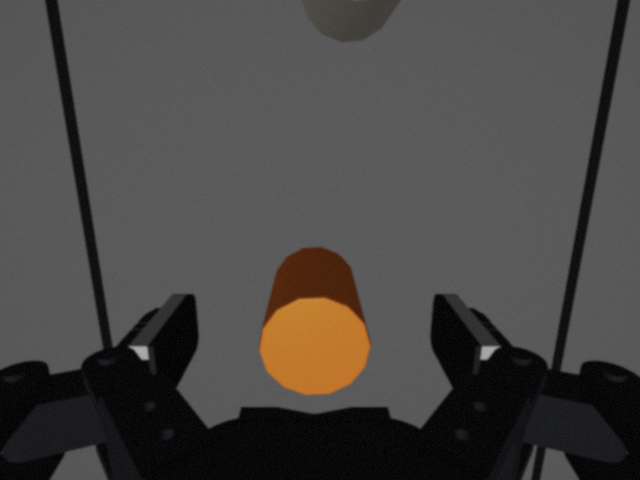

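```bash
python3 -m creep '[{"x":0.001,"y":-0.006,"z":0,"wx":0,"wy":0,"wz":0},{"x":0.001,"y":-0.006,"z":0,"wx":0,"wy":0,"wz":0},{"x":0.001,"y":-0.006,"z":0,"wx":0,"wy":0,"wz":0},{"x":0.001,"y":-0.006,"z":0,"wx":0,"wy":0,"wz":0},{"x":0.001,"y":-0.006,"z":0,"wx":0,"wy":0,"wz":0},{"x":0.001,"y":-0.006,"z":0,"wx":0,"wy":0,"wz":0},{"x":0.001,"y":-0.006,"z":0,"wx":0,"wy":0,"wz":0},{"x":0.001,"y":-0.006,"z":0,"wx":0,"wy":0,"wz":0},{"x":0.001,"y":-0.006,"z":0,"wx":0,"wy":0,"wz":0},{"x":0.001,"y":-0.006,"z":0,"wx":0,"wy":0,"wz":0}]' 0 50; echo
python3 to.py 0.4523 -0.329 0.15
```

```text
time: 7.8
position: [0.4516, -0.3289, 0.0107]
ee_rot: [1.0, -0.002, 0.0, 0.0]
contact_force: [-0.3, 0.2, 4.6]
width: 0.0332

t 7.8 pos [ 0.4516 -0.3289  0.0107] width 0.0332 F [-0.3  0.2  4.6] j [ 0.39  0.74  0.22  2.11 -0.46  0.33  0.99]
shift [ 2.000e-03  3.000e-04 -3.481e-01] turn [ 0.     -0.0003 -0.0036]
```

```bash
python3 -m creep '[{"x":0,"y":0,"z":-0.08,"wx":0,"wy":0,"wz":0},{"x":0,"y":0,"z":-0.2,"wx":0,"wy":0,"wz":0},{"x":0.01,"y":-0.02,"z":-0.32,"wx":0,"wy":0,"wz":0},{"x":0.06,"y":-0.1,"z":-0.37,"wx":0,"wy":0,"wz":0},{"x":0.12,"y":-0.22,"z":-0.37,"wx":0,"wy":0,"wz":0},{"x":0.18,"y":-0.35,"z":-0.37,"wx":0,"wy":0,"wz":0},{"x":0.24,"y":-0.48,"z":-0.37,"wx":0,"wy":0,"wz":0},{"x":0.3,"y":-0.61,"z":-0.37,"wx":0,"wy":0,"wz":0},{"x":0.36,"y":-0.74,"z":-0.37,"wx":0,"wy":0,"wz":0},{"x":0.41,"y":-0.85,"z":-0.37,"wx":0,"wy":0,"wz":0}]' - 50; echo
python3 to.py 0.643 0.252 0.10
```

```text
time: 9.05
position: [0.617, 0.0131, 0.1577]
ee_rot: [1.0, -0.001, -0.0, 0.0]
contact_force: [0.3, -0.3, -0.7]
width: 0.0328

t 9.05 pos [0.617  0.0131 0.1577] width 0.0328 F [ 0.3 -0.3 -0.7] j [-0.4   0.59  0.44  1.93 -0.37  0.71  0.26]
shift [ 0.0637 -0.5973  0.1442] turn [ 0.      0.0007 -0.0021]
```

```bash
python3 -m creep '[{"x":0.01,"y":-0.1,"z":0,"wx":0,"wy":0,"wz":0},{"x":0.03,"y":-0.22,"z":0,"wx":0,"wy":0,"wz":0},{"x":0.045,"y":-0.35,"z":0,"wx":0,"wy":0,"wz":0},{"x":0.06,"y":-0.48,"z":0,"wx":0,"wy":0,"wz":0},{"x":0.064,"y":-0.57,"z":0,"wx":0,"wy":0,"wz":0},{"x":0.064,"y":-0.597,"z":0.08,"wx":0,"wy":0,"wz":0},{"x":0.064,"y":-0.597,"z":0.18,"wx":0,"wy":0,"wz":0},{"x":0.064,"y":-0.597,"z":0.25,"wx":0,"wy":0,"wz":0},{"x":0.064,"y":-0.597,"z":0.25,"wx":0,"wy":0,"wz":0},{"x":0.064,"y":-0.597,"z":0.25,"wx":0,"wy":0,"wz":0}]' - 50; echo
python3 to.py 0.643 0.252 0.016
python3 - <<'E'
from fit import *
a=grab_frame("scene");b=grab_frame("top");w=grab_frame("wrist");cv2.imwrite("pics/w3.png",w["image"][:,:,::-1])
cv2.imwrite("pics/a3.png",a["image"][:,:,::-1])
E
```

```text
time: 10.3
position: [0.6439, 0.249, 0.0591]
ee_rot: [1.0, -0.002, 0.001, 0.0]
contact_force: [0.4, 0.7, -0.2]
width: 0.0329

t 10.3 pos [0.6439 0.249  0.0591] width 0.0329 F [ 0.4  0.7 -0.2] j [-0.68  0.79  0.39  1.8  -0.46  0.64 -0.03]
shift [-0.0023 -0.0075  0.1078] turn [ 0.0001 -0.0011 -0.004 ]
```

View pics/w3.png

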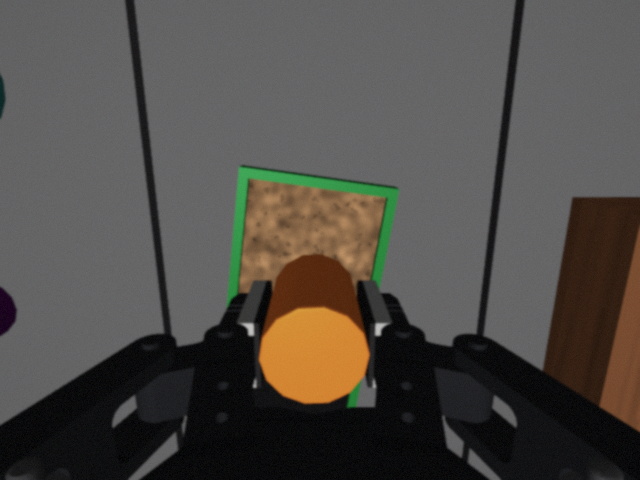

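View pics/a3.png

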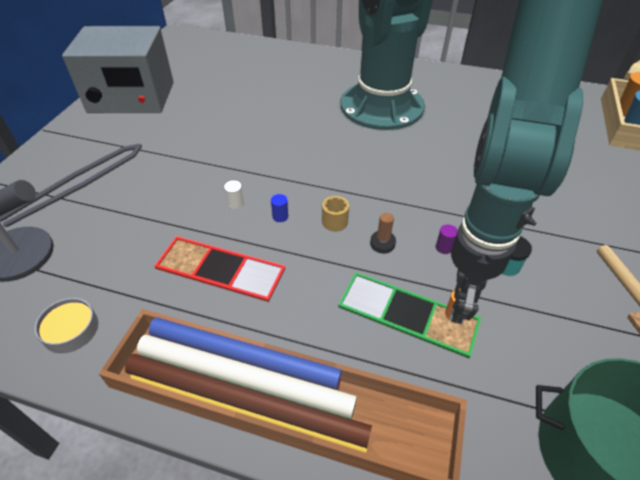

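```bash
python3 -m creep '[{"x":-0.002,"y":-0.007,"z":0.02,"wx":0,"wy":0,"wz":0},{"x":-0.002,"y":-0.007,"z":0.04,"wx":0,"wy":0,"wz":0},{"x":-0.002,"y":-0.007,"z":0.06,"wx":0,"wy":0,"wz":0},{"x":-0.002,"y":-0.007,"z":0.08,"wx":0,"wy":0,"wz":0},{"x":-0.002,"y":-0.007,"z":0.09,"wx":0,"wy":0,"wz":0},{"x":-0.002,"y":-0.007,"z":0.1,"wx":0,"wy":0,"wz":0},{"x":-0.002,"y":-0.007,"z":0.106,"wx":0,"wy":0,"wz":0},{"x":-0.002,"y":-0.007,"z":0.106,"wx":0,"wy":0,"wz":0},{"x":-0.002,"y":-0.007,"z":0.106,"wx":0,"wy":0,"wz":0},{"x":-0.002,"y":-0.007,"z":0.106,"wx":0,"wy":0,"wz":0}]' - 50; echo
python3 to.py 0.643 0.252 0.016
```

```text
time: 11.7
position: [0.6425, 0.252, 0.0163]
ee_rot: [1.0, -0.002, 0.0, -0.0]
contact_force: [-0.2, -0.8, -0.9]
width: 0.0329

t 11.7 pos [0.6425 0.252  0.0163] width 0.0329 F [-0.2 -0.8 -0.9] j [-0.67  0.85  0.35  1.81 -0.49  0.58 -0.01]
shift [0.0012 0.0001 0.0007] turn [-0.0001 -0.0003 -0.0037]
```

```bash
python3 -m creep '[{"x":0,"y":0,"z":0.001,"wx":0,"wy":0,"wz":0},{"x":0,"y":0,"z":0.001,"wx":0,"wy":0,"wz":0},{"x":0,"y":0,"z":0.001,"wx":0,"wy":0,"wz":0},{"x":0,"y":0,"z":0.001,"wx":0,"wy":0,"wz":0},{"x":0,"y":0,"z":0.001,"wx":0,"wy":0,"wz":0},{"x":0,"y":0,"z":0,"wx":0,"wy":0,"wz":0},{"x":0,"y":0,"z":-0.02,"wx":0,"wy":0,"wz":0},{"x":0,"y":0,"z":-0.1,"wx":0,"wy":0,"wz":0},{"x":0,"y":0,"z":-0.22,"wx":0,"wy":0,"wz":0},{"x":0,"y":0,"z":-0.34,"wx":0,"wy":0,"wz":0}]' 1 50; echo
python3 to.py 0.473 -0.1157 0.15
python3 - <<'E'
from fit import *
w=grab_frame("wrist");cv2.imwrite("pics/w4.png",w["image"][:,:,::-1])
D["amber"]=(*D["amber"][:3],.005,.055,0)
print(fit([w],"amber",[.643,.252]))
E
```

```text
time: 12.95
position: [0.6423, 0.2519, 0.1538]
ee_rot: [1.0, -0.002, -0.0, 0.0]
contact_force: [1.0, -0.1, -0.3]
width: 0.0854

t 12.95 pos [0.6423 0.2519 0.1538] width 0.0854 F [ 1.  -0.1 -0.3] j [-0.74  0.68  0.46  1.76 -0.4   0.8  -0.08]
shift [-0.4196  0.9207  0.0097] turn [ 0.0001  0.     -0.0038]
(array([ 6.423e-01,  2.589e-01, -3.000e-04]), array([ 0., -0.]), [array([0.6423, 0.259 ])], [2.64])
```

View pics/w4.png

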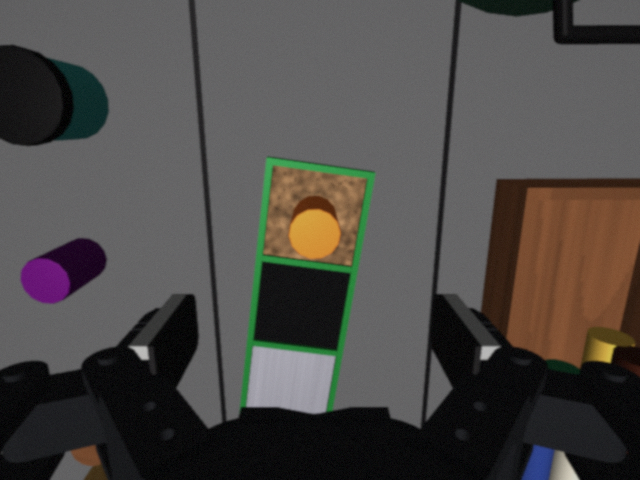

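Amber stands in the cork bay, its top face at (315,233). Next is blue.

```bash
python3 -m creep '[{"x":-0.04,"y":0.08,"z":0,"wx":0,"wy":0,"wz":-0.003},{"x":-0.1,"y":0.22,"z":0,"wx":0,"wy":0,"wz":-0.003},{"x":-0.16,"y":0.36,"z":0,"wx":0,"wy":0,"wz":-0.003},{"x":-0.23,"y":0.5,"z":0,"wx":0,"wy":0,"wz":-0.003},{"x":-0.29,"y":0.64,"z":0,"wx":0,"wy":0,"wz":-0.003},{"x":-0.35,"y":0.78,"z":0,"wx":0,"wy":0,"wz":-0.003},{"x":-0.4,"y":0.88,"z":0,"wx":0,"wy":0,"wz":-0.003},{"x":-0.42,"y":0.92,"z":0,"wx":0,"wy":0,"wz":-0.003},{"x":-0.42,"y":0.92,"z":0,"wx":0,"wy":0,"wz":-0.003},{"x":-0.42,"y":0.92,"z":0,"wx":0,"wy":0,"wz":-0.003}]' 1 50; echo
python3 to.py 0.474 -0.1157 0.0105
python3 - <<'E'
from fit import *
w=grab_frame("wrist");cv2.imwrite("pics/w5.png",w["image"][:,:,::-1])
print(fit([w],"blue",[.474,-.1157]))
print(fit([w],"white",[.465,-.219]))
E
```

```text
time: 14.25
position: [0.4744, -0.1135, 0.1521]
ee_rot: [1.0, 0.001, 0.0, -0.0]
contact_force: [-0.1, 0.1, 0.6]
width: 0.0853

t 14.25 pos [ 0.4744 -0.1135  0.1521] width 0.0853 F [-0.1  0.1  0.6] j [-0.18  0.45  0.43  2.21 -0.36  0.54  0.52]
shift [-0.0013  0.0057  0.3541] turn [-0.0008 -0.0009  0.0023]
(array([ 4.743e-01, -1.143e-01, -3.000e-04]), array([-0., -0.]), [array([ 0.4743, -0.1142])], [0.94])
(array([ 0.4642, -0.2278,  0.0061]), array([-0.,  0.]), [array([ 0.464 , -0.2321])], [0.51])
```

View pics/w5.png

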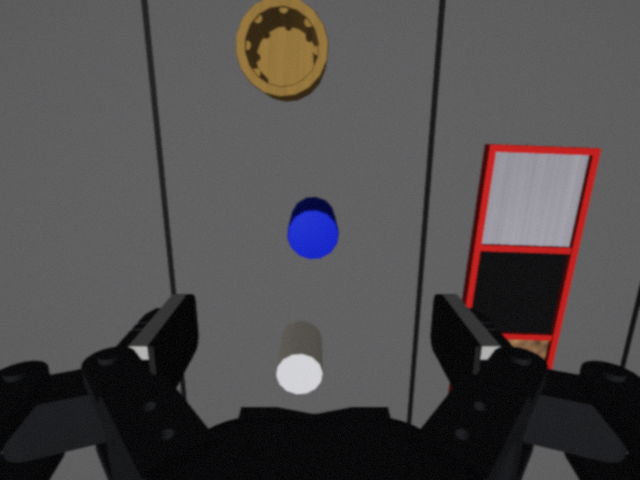

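```bash
python3 -m creep '[{"x":-0.001,"y":0.002,"z":0.05,"wx":0,"wy":0,"wz":0},{"x":-0.001,"y":0.002,"z":0.12,"wx":0,"wy":0,"wz":0},{"x":-0.001,"y":0.002,"z":0.2,"wx":0,"wy":0,"wz":0},{"x":-0.001,"y":0.002,"z":0.27,"wx":0,"wy":0,"wz":0},{"x":-0.001,"y":0.002,"z":0.32,"wx":0,"wy":0,"wz":0},{"x":-0.001,"y":0.002,"z":0.35,"wx":0,"wy":0,"wz":0},{"x":-0.001,"y":0.002,"z":0.354,"wx":0,"wy":0,"wz":0},{"x":-0.001,"y":0.002,"z":0.354,"wx":0,"wy":0,"wz":0},{"x":-0.001,"y":0.002,"z":0.354,"wx":0,"wy":0,"wz":0},{"x":-0.001,"y":0.002,"z":0.354,"wx":0,"wy":0,"wz":0}]' 1 50; echo
python3 to.py 0.4742 -0.1146 0.0107
```

```text
time: 15.55
position: [0.4729, -0.1162, 0.0111]
ee_rot: [1.0, -0.0, 0.001, 0.0]
contact_force: [0.1, -0.4, -0.7]
width: 0.085

t 15.55 pos [ 0.4729 -0.1162  0.0111] width 0.085 F [ 0.1 -0.4 -0.7] j [ 0.03  0.7   0.17  2.27 -0.54  0.21  0.68]
shift [ 0.0031 -0.0039  0.0009] turn [ 0.0002 -0.001  -0.0006]
```

```bash
python3 -m creep '[{"x":0.003,"y":-0.004,"z":0.001,"wx":0,"wy":0,"wz":0},{"x":0.003,"y":-0.004,"z":0.001,"wx":0,"wy":0,"wz":0},{"x":0.003,"y":-0.004,"z":0.001,"wx":0,"wy":0,"wz":0},{"x":0.003,"y":-0.004,"z":0.001,"wx":0,"wy":0,"wz":0},{"x":0.003,"y":-0.004,"z":0.001,"wx":0,"wy":0,"wz":0},{"x":0.003,"y":-0.004,"z":0.001,"wx":0,"wy":0,"wz":0},{"x":0.003,"y":-0.004,"z":0.001,"wx":0,"wy":0,"wz":0},{"x":0.003,"y":-0.004,"z":0.001,"wx":0,"wy":0,"wz":0},{"x":0.003,"y":-0.004,"z":0.001,"wx":0,"wy":0,"wz":0},{"x":0.003,"y":-0.004,"z":0.001,"wx":0,"wy":0,"wz":0}]' 0 50; echo
python3 to.py 0.632 0.178 0.16
```

```text
time: 16.8
position: [0.4738, -0.1145, 0.0103]
ee_rot: [1.0, -0.0, 0.0, -0.0]
contact_force: [-0.9, 0.6, 5.1]
width: 0.0333

t 16.8 pos [ 0.4738 -0.1145  0.0103] width 0.0333 F [-0.9  0.6  5.1] j [ 0.02  0.7   0.17  2.27 -0.54  0.21  0.68]
shift [ 0.395  -0.7316 -0.374 ] turn [-0.0002 -0.0001 -0.0007]
```

```bash
python3 -m creep '[{"x":0,"y":0,"z":-0.08,"wx":0,"wy":0,"wz":0},{"x":0,"y":0,"z":-0.2,"wx":0,"wy":0,"wz":0},{"x":0.02,"y":-0.03,"z":-0.32,"wx":0,"wy":0,"wz":0},{"x":0.08,"y":-0.13,"z":-0.374,"wx":0,"wy":0,"wz":0},{"x":0.15,"y":-0.27,"z":-0.374,"wx":0,"wy":0,"wz":0},{"x":0.22,"y":-0.41,"z":-0.374,"wx":0,"wy":0,"wz":0},{"x":0.29,"y":-0.55,"z":-0.374,"wx":0,"wy":0,"wz":0},{"x":0.36,"y":-0.67,"z":-0.374,"wx":0,"wy":0,"wz":0},{"x":0.395,"y":-0.73,"z":-0.374,"wx":0,"wy":0,"wz":0},{"x":0.395,"y":-0.73,"z":-0.374,"wx":0,"wy":0,"wz":0}]' - 50; echo
python3 to.py 0.6324 0.178 0.016
```

```text
time: 18.05
position: [0.6322, 0.1809, 0.1585]
ee_rot: [1.0, 0.002, -0.0, -0.0]
contact_force: [-0.3, -0.1, -1.3]
width: 0.033

t 18.05 pos [0.6322 0.1809 0.1585] width 0.033 F [-0.3 -0.1 -1.3] j [-0.67  0.64  0.49  1.84 -0.41  0.77  0.04]
shift [0.0007 0.0075 0.3562] turn [-0.0006  0.0005  0.0043]
```

Now I'll lower it, stopping about 0.5 mm above the resting height.

```bash
python3 -m creep '[{"x":0.001,"y":0.005,"z":0.06,"wx":0,"wy":0,"wz":0.002},{"x":0.001,"y":0.005,"z":0.14,"wx":0,"wy":0,"wz":0.002},{"x":0.001,"y":0.005,"z":0.22,"wx":0,"wy":0,"wz":0.002},{"x":0.001,"y":0.005,"z":0.27,"wx":0,"wy":0,"wz":0.002},{"x":0.001,"y":0.005,"z":0.3,"wx":0,"wy":0,"wz":0.002},{"x":0.001,"y":0.005,"z":0.32,"wx":0,"wy":0,"wz":0.002},{"x":0.001,"y":0.005,"z":0.335,"wx":0,"wy":0,"wz":0.002},{"x":0.001,"y":0.005,"z":0.345,"wx":0,"wy":0,"wz":0.002},{"x":0.001,"y":0.005,"z":0.345,"wx":0,"wy":0,"wz":0.002},{"x":0.001,"y":0.005,"z":0.345,"wx":0,"wy":0,"wz":0.002}]' - 50; echo
python3 to.py 0.6324 0.178 0.0157
```

```text
time: 19.3
position: [0.6327, 0.1755, 0.0221]
ee_rot: [1.0, -0.001, 0.0, -0.0]
contact_force: [0.5, -0.3, -1.7]
width: 0.0331

t 19.3 pos [0.6327 0.1755 0.0221] width 0.0331 F [ 0.5 -0.3 -1.7] j [-0.58  0.81  0.36  1.89 -0.53  0.54  0.13]
shift [-0.0008 -0.0063  0.016 ] turn [-0.0002 -0.0007 -0.0025]
```

```bash
python3 -m creep '[{"x":-0.001,"y":-0.006,"z":0.004,"wx":0,"wy":0,"wz":0},{"x":-0.001,"y":-0.006,"z":0.008,"wx":0,"wy":0,"wz":0},{"x":-0.001,"y":-0.006,"z":0.012,"wx":0,"wy":0,"wz":0},{"x":-0.001,"y":-0.006,"z":0.014,"wx":0,"wy":0,"wz":0},{"x":-0.001,"y":-0.006,"z":0.015,"wx":0,"wy":0,"wz":0},{"x":-0.001,"y":-0.006,"z":0.015,"wx":0,"wy":0,"wz":0},{"x":-0.001,"y":-0.006,"z":0.015,"wx":0,"wy":0,"wz":0},{"x":-0.001,"y":-0.006,"z":0.015,"wx":0,"wy":0,"wz":0},{"x":-0.001,"y":-0.006,"z":0.015,"wx":0,"wy":0,"wz":0},{"x":-0.001,"y":-0.006,"z":0.015,"wx":0,"wy":0,"wz":0}]' - 50; echo
python3 to.py 0.6324 0.178 0.0157
```

```text
time: 20.55
position: [0.632, 0.1778, 0.0157]
ee_rot: [1.0, -0.001, 0.0, -0.0]
contact_force: [-0.1, -0.5, -1.3]
width: 0.0324

t 20.55 pos [0.632  0.1778 0.0157] width 0.0324 F [-0.1 -0.5 -1.3] j [-0.58  0.82  0.35  1.89 -0.53  0.53  0.13]
shift [ 0.0009 -0.0006  0.0001] turn [-0.     -0.0001 -0.0027]
```

```bash
python3 -m creep '[{"x":0,"y":0,"z":0.001,"wx":0,"wy":0,"wz":0},{"x":0,"y":0,"z":0.001,"wx":0,"wy":0,"wz":0},{"x":0,"y":0,"z":0.001,"wx":0,"wy":0,"wz":0},{"x":0,"y":0,"z":0.001,"wx":0,"wy":0,"wz":0},{"x":0,"y":0,"z":0.001,"wx":0,"wy":0,"wz":0},{"x":0,"y":0,"z":0,"wx":0,"wy":0,"wz":0},{"x":0,"y":0,"z":-0.02,"wx":0,"wy":0,"wz":0},{"x":0,"y":0,"z":-0.1,"wx":0,"wy":0,"wz":0},{"x":0,"y":0,"z":-0.22,"wx":0,"wy":0,"wz":0},{"x":0,"y":0,"z":-0.34,"wx":0,"wy":0,"wz":0}]' 1 50; echo
python3 to.py 0.4565 -0.0032 0.15
python3 - <<'E'
from fit import *
w=grab_frame("wrist");cv2.imwrite("pics/w6.png",w["image"][:,:,::-1])
D["blue"]=(*D["blue"][:3],.005,.055,0)
print(fit([w],"blue",[.6324,.178]))
E
```

```text
time: 21.8
position: [0.6318, 0.1777, 0.1534]
ee_rot: [1.0, -0.001, -0.0, 0.0]
contact_force: [0.1, 0.2, 0.7]
width: 0.0853

t 21.8 pos [0.6318 0.1777 0.1534] width 0.0853 F [0.1 0.2 0.7] j [-0.67  0.64  0.49  1.84 -0.42  0.76  0.05]
shift [-0.437   0.4534  0.0086] turn [ 0.0001  0.0001 -0.0028]
(array([ 0.6328,  0.1781, -0.    ]), array([ 0., -0.]), [array([0.6328, 0.1781])], [1.04])
```

View pics/w6.png

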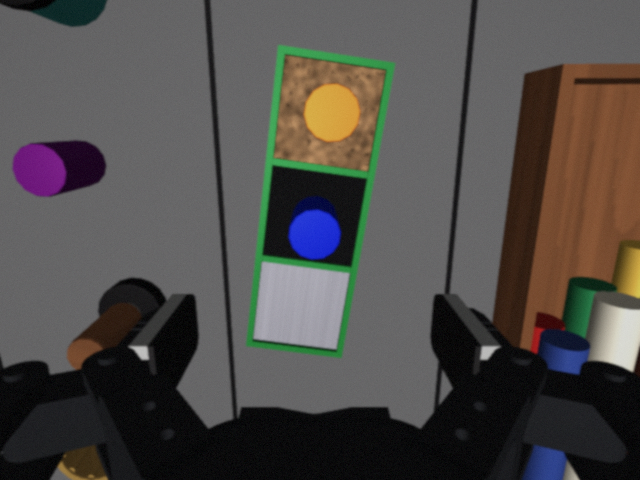

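Blue stands at (0.6328, 0.1781), right in the middle of its bay, and amber is centred in its own. Next is the mould.

```bash
python3 -m creep '[{"x":-0.06,"y":0.06,"z":0,"wx":0,"wy":0,"wz":-0.002},{"x":-0.14,"y":0.15,"z":0,"wx":0,"wy":0,"wz":-0.002},{"x":-0.23,"y":0.24,"z":0,"wx":0,"wy":0,"wz":-0.002},{"x":-0.32,"y":0.33,"z":0,"wx":0,"wy":0,"wz":-0.002},{"x":-0.39,"y":0.41,"z":0,"wx":0,"wy":0,"wz":-0.002},{"x":-0.43,"y":0.45,"z":0,"wx":0,"wy":0,"wz":-0.002},{"x":-0.437,"y":0.453,"z":0.005,"wx":0,"wy":0,"wz":-0.002},{"x":-0.437,"y":0.453,"z":0.005,"wx":0,"wy":0,"wz":-0.002},{"x":-0.437,"y":0.453,"z":0.005,"wx":0,"wy":0,"wz":-0.002},{"x":-0.437,"y":0.453,"z":0.005,"wx":0,"wy":0,"wz":-0.002}]' 1 50; echo
python3 to.py 0.4565 -0.0032 0.0105
python3 - <<'E'
from fit import *
w=grab_frame("wrist");cv2.imwrite("pics/w7.png",w["image"][:,:,::-1])
print(fit([w],"mould",[.4565,-.0032]))
E
```

```text
time: 23.1
position: [0.4577, -0.0021, 0.1496]
ee_rot: [1.0, 0.001, 0.0, 0.0]
contact_force: [1.4, -0.9, 0.4]
width: 0.0853

t 23.1 pos [ 0.4577 -0.0021  0.1496] width 0.0853 F [ 1.4 -0.9  0.4] j [-0.45  0.43  0.47  2.28 -0.41  0.5   0.34]
shift [-0.0032  0.0027  0.3478] turn [ 0.     -0.0006  0.001 ]
(array([ 4.563e-01, -2.200e-03, -4.000e-04]), array([-0., -0.]), [array([ 0.4563, -0.0021])], [0.96])
```

View pics/w7.png

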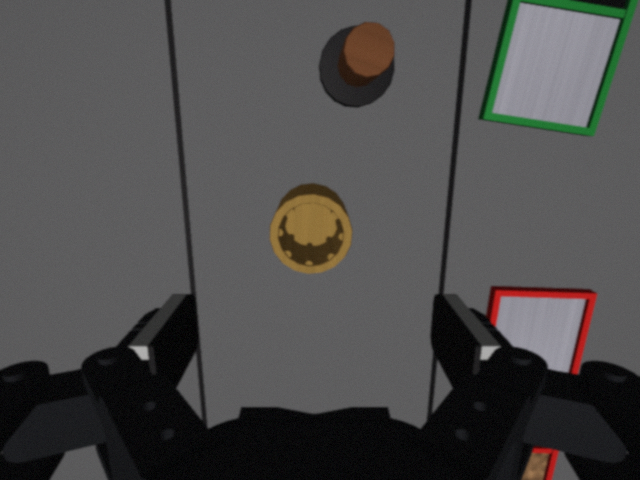

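```bash
python3 -m creep '[{"x":-0.002,"y":-0.003,"z":0.05,"wx":0,"wy":0,"wz":0},{"x":-0.002,"y":-0.003,"z":0.12,"wx":0,"wy":0,"wz":0},{"x":-0.002,"y":-0.003,"z":0.2,"wx":0,"wy":0,"wz":0},{"x":-0.002,"y":-0.003,"z":0.27,"wx":0,"wy":0,"wz":0},{"x":-0.002,"y":-0.003,"z":0.32,"wx":0,"wy":0,"wz":0},{"x":-0.002,"y":-0.003,"z":0.348,"wx":0,"wy":0,"wz":0},{"x":-0.002,"y":-0.003,"z":0.348,"wx":0,"wy":0,"wz":0},{"x":-0.002,"y":-0.003,"z":0.348,"wx":0,"wy":0,"wz":0},{"x":-0.002,"y":-0.003,"z":0.348,"wx":0,"wy":0,"wz":0},{"x":-0.002,"y":-0.003,"z":0.348,"wx":0,"wy":0,"wz":0}]' 1 70; echo
python3 to.py 0.4563 -0.0025 0.0105
```

```text
time: 24.4
position: [0.4563, -0.0017, 0.011]
ee_rot: [1.0, -0.0, 0.001, 0.0]
contact_force: [-0.7, 0.8, -0.5]
width: 0.0856

t 24.4 pos [ 0.4563 -0.0017  0.011 ] width 0.0856 F [-0.7  0.8 -0.5] j [-0.2   0.69  0.14  2.33 -0.62  0.15  0.52]
shift [0.0001 0.0021 0.0013] turn [ 0.0001 -0.0011 -0.0004]
```

```bash
python3 -m creep '[{"x":0,"y":0.002,"z":0,"wx":0,"wy":0,"wz":0},{"x":0,"y":0.002,"z":0,"wx":0,"wy":0,"wz":0},{"x":0,"y":0.002,"z":0,"wx":0,"wy":0,"wz":0},{"x":0,"y":0.002,"z":0,"wx":0,"wy":0,"wz":0},{"x":0,"y":0.002,"z":0,"wx":0,"wy":0,"wz":0},{"x":0,"y":0.002,"z":0,"wx":0,"wy":0,"wz":0},{"x":0,"y":0.002,"z":0,"wx":0,"wy":0,"wz":0},{"x":0,"y":0.002,"z":0,"wx":0,"wy":0,"wz":0},{"x":0,"y":0.002,"z":0,"wx":0,"wy":0,"wz":0},{"x":0,"y":0.002,"z":0,"wx":0,"wy":0,"wz":0}]' 0 70; echo
python3 to.py 0.6217 0.1036 0.16
```

```text
time: 25.65
position: [0.4558, -0.0026, 0.0111]
ee_rot: [1.0, -0.0, 0.0, -0.0]
contact_force: [-1.2, -0.6, 8.4]
width: 0.0533

t 25.65 pos [ 0.4558 -0.0026  0.0111] width 0.0533 F [-1.2 -0.6  8.4] j [-0.2   0.69  0.14  2.33 -0.62  0.15  0.52]
shift [ 0.4147 -0.2658 -0.3719] turn [-0.0004 -0.0003 -0.0004]
```

```bash
python3 -m creep '[{"x":0,"y":0,"z":-0.06,"wx":0,"wy":0,"wz":0},{"x":0,"y":0,"z":-0.16,"wx":0,"wy":0,"wz":0},{"x":0,"y":0,"z":-0.27,"wx":0,"wy":0,"wz":0},{"x":0.05,"y":-0.03,"z":-0.36,"wx":0,"wy":0,"wz":0},{"x":0.14,"y":-0.09,"z":-0.372,"wx":0,"wy":0,"wz":0},{"x":0.24,"y":-0.155,"z":-0.372,"wx":0,"wy":0,"wz":0},{"x":0.34,"y":-0.22,"z":-0.372,"wx":0,"wy":0,"wz":0},{"x":0.4,"y":-0.256,"z":-0.372,"wx":0,"wy":0,"wz":0},{"x":0.415,"y":-0.266,"z":-0.372,"wx":0,"wy":0,"wz":0},{"x":0.415,"y":-0.266,"z":-0.372,"wx":0,"wy":0,"wz":0}]' - 70; echo
python3 to.py 0.6217 0.1036 0.0165
```

```text
time: 26.9
position: [0.6204, 0.1032, 0.1584]
ee_rot: [1.0, -0.0, -0.001, 0.0]
contact_force: [0.1, -1.4, -4.0]
width: 0.0528

t 26.9 pos [0.6204 0.1032 0.1584] width 0.0528 F [ 0.1 -1.4 -4. ] j [-0.59  0.62  0.52  1.9  -0.44  0.74  0.18]
shift [ 0.0043 -0.0014  0.3547] turn [ 0.0008  0.0028 -0.0008]
```

```bash
python3 -m creep '[{"x":0.002,"y":-0.002,"z":0.06,"wx":0,"wy":0,"wz":0},{"x":0.002,"y":-0.002,"z":0.14,"wx":0,"wy":0,"wz":0},{"x":0.002,"y":-0.002,"z":0.22,"wx":0,"wy":0,"wz":0},{"x":0.002,"y":-0.002,"z":0.27,"wx":0,"wy":0,"wz":0},{"x":0.002,"y":-0.002,"z":0.3,"wx":0,"wy":0,"wz":0},{"x":0.002,"y":-0.002,"z":0.32,"wx":0,"wy":0,"wz":0},{"x":0.002,"y":-0.002,"z":0.335,"wx":0,"wy":0,"wz":0},{"x":0.002,"y":-0.002,"z":0.34,"wx":0,"wy":0,"wz":0},{"x":0.002,"y":-0.002,"z":0.34,"wx":0,"wy":0,"wz":0},{"x":0.002,"y":-0.002,"z":0.34,"wx":0,"wy":0,"wz":0}]' - 70; echo
python3 to.py 0.622 0.1036 0.0163
```

```text
time: 28.15
position: [0.6231, 0.1046, 0.0237]
ee_rot: [1.0, -0.0, 0.0, -0.0]
contact_force: [1.2, 0.6, -3.3]
width: 0.0532

t 28.15 pos [0.6231 0.1046 0.0237] width 0.0532 F [ 1.2  0.6 -3.3] j [-0.49  0.79  0.37  1.95 -0.57  0.51  0.29]
shift [-0.0028  0.0024  0.0186] turn [-0.0001 -0.0008 -0.0006]
```

```bash
python3 -m creep '[{"x":-0.003,"y":0.002,"z":0.005,"wx":0,"wy":0,"wz":0},{"x":-0.003,"y":0.002,"z":0.01,"wx":0,"wy":0,"wz":0},{"x":-0.003,"y":0.002,"z":0.014,"wx":0,"wy":0,"wz":0},{"x":-0.003,"y":0.002,"z":0.017,"wx":0,"wy":0,"wz":0},{"x":-0.003,"y":0.002,"z":0.018,"wx":0,"wy":0,"wz":0},{"x":-0.003,"y":0.002,"z":0.018,"wx":0,"wy":0,"wz":0},{"x":-0.003,"y":0.002,"z":0.018,"wx":0,"wy":0,"wz":0},{"x":-0.003,"y":0.002,"z":0.018,"wx":0,"wy":0,"wz":0},{"x":-0.003,"y":0.002,"z":0.018,"wx":0,"wy":0,"wz":0},{"x":-0.003,"y":0.002,"z":0.018,"wx":0,"wy":0,"wz":0}]' - 70; echo
python3 to.py 0.622 0.1036 0.0163
```

```text
time: 29.4
position: [0.6216, 0.1037, 0.0163]
ee_rot: [1.0, -0.0, -0.0, -0.0]
contact_force: [-1.8, 0.5, 0.1]
width: 0.0533

t 29.4 pos [0.6216 0.1037 0.0163] width 0.0533 F [-1.8  0.5  0.1] j [-0.48  0.8   0.36  1.95 -0.57  0.49  0.29]
shift [ 0.001   0.0003 -0.0001] turn [-0.0001  0.     -0.0007]
```

The wrist force shows the weight coming off, so the mould is on the floor of the bay. I'll release it.

```bash
python3 -m creep '[{"x":0,"y":0,"z":0,"wx":0,"wy":0,"wz":0},{"x":0,"y":0,"z":0,"wx":0,"wy":0,"wz":0},{"x":0,"y":0,"z":0,"wx":0,"wy":0,"wz":0},{"x":0,"y":0,"z":0,"wx":0,"wy":0,"wz":0},{"x":0,"y":0,"z":0,"wx":0,"wy":0,"wz":0},{"x":0,"y":0,"z":0,"wx":0,"wy":0,"wz":0},{"x":0,"y":0,"z":-0.02,"wx":0,"wy":0,"wz":0},{"x":0,"y":0,"z":-0.1,"wx":0,"wy":0,"wz":0},{"x":0,"y":0,"z":-0.22,"wx":0,"wy":0,"wz":0},{"x":0,"y":0,"z":-0.34,"wx":0,"wy":0,"wz":0}]' 1 50; echo
python3 to.py 0.4655 -0.2185 0.15
python3 - <<'E'
from fit import *
w=grab_frame("wrist");cv2.imwrite("pics/w8.png",w["image"][:,:,::-1])
D["mould"]=(*D["mould"][:3],.005,.055,0);D["blue"]=(*D["blue"][:3],.005,.055,0)
print(fit([w],"mould",[.622,.1036]),fit([w],"blue",[.632,.178]))
E
```

```text
time: 30.65
position: [0.6214, 0.1036, 0.1538]
ee_rot: [1.0, -0.0, -0.0, 0.0]
contact_force: [0.7, -0.4, -0.7]
width: 0.0855

t 30.65 pos [0.6214 0.1036 0.1538] width 0.0855 F [ 0.7 -0.4 -0.7] j [-0.59  0.62  0.52  1.91 -0.45  0.73  0.19]
shift [-0.3889  0.8057  0.0097] turn [ 0.0001  0.0002 -0.0009]
(array([ 0.6225,  0.104 , -0.    ]), array([-0., -0.]), [array([0.6225, 0.104 ])], [0.94]) (array([0.6326, 0.1782, 0.    ]), array([0., 0.]), [array([0.6326, 0.1782])], [1.06])
```

View pics/w8.png

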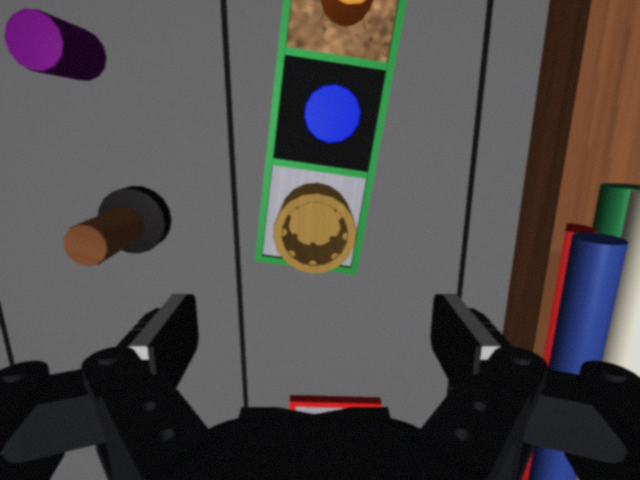

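The mould is centred at (0.6225, 0.104) and the green kit is complete. Next is white.

```bash
python3 -m creep '[{"x":-0.04,"y":0.08,"z":0,"wx":0,"wy":0,"wz":0},{"x":-0.1,"y":0.2,"z":0,"wx":0,"wy":0,"wz":0},{"x":-0.16,"y":0.33,"z":0,"wx":0,"wy":0,"wz":0},{"x":-0.22,"y":0.46,"z":0,"wx":0,"wy":0,"wz":0},{"x":-0.28,"y":0.58,"z":0,"wx":0,"wy":0,"wz":0},{"x":-0.34,"y":0.7,"z":0,"wx":0,"wy":0,"wz":0},{"x":-0.38,"y":0.79,"z":0,"wx":0,"wy":0,"wz":0},{"x":-0.388,"y":0.806,"z":0,"wx":0,"wy":0,"wz":0},{"x":-0.388,"y":0.806,"z":0,"wx":0,"wy":0,"wz":0},{"x":-0.388,"y":0.806,"z":0,"wx":0,"wy":0,"wz":0}]' 1 50; echo
python3 to.py 0.4655 -0.2185 0.0105
python3 - <<'E'
from fit import *
w=grab_frame("wrist");cv2.imwrite("pics/w9.png",w["image"][:,:,::-1])
g=w["image"][:,:,::-1]
# bright top face only, a disc at z=50 mm
m=cv2.inRange(cv2.cvtColor(w["image"],cv2.COLOR_RGB2HSV),(0,0,150),(180,50,255));c=max((c for c in cv2.findContours(m[:330,230:400],cv2.RETR_EXTERNAL,cv2.CHAIN_APPROX_NONE)[0]),key=cv2.contourArea)
q=cen(cv2.convexHull(c).astype(np.float32))+[230,0];print(q,cv2.contourArea(c),onz(ray(w,q),.05))
E
```

```text
time: 31.95
position: [0.4671, -0.2169, 0.152]
ee_rot: [1.0, 0.001, 0.0, -0.0]
contact_force: [-0.2, 0.1, 0.5]
width: 0.0858

t 31.95 pos [ 0.4671 -0.2169  0.152 ] width 0.0858 F [-0.2  0.1  0.5] j [-0.01  0.49  0.48  2.16 -0.41  0.58  0.78]
shift [-0.0041  0.0043  0.3539] turn [-0.0009 -0.0003  0.002 ]
[308.98615054 235.55131183] 1903.0 [ 0.46467336 -0.21785316  0.05      ]
```

View pics/w9.png

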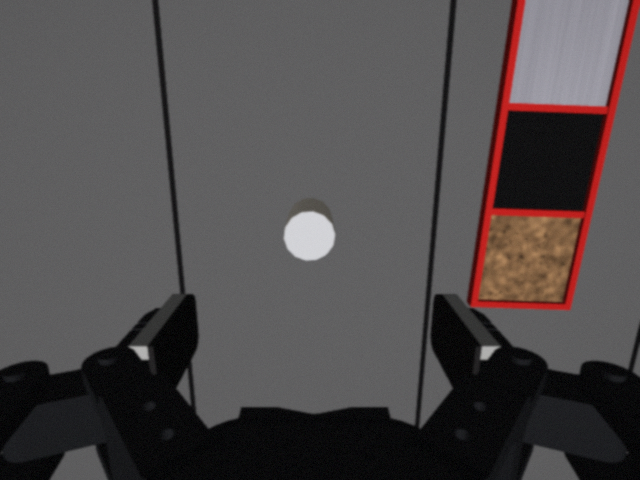

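```bash
python3 -m creep '[{"x":-0.005,"y":-0.003,"z":0.05,"wx":0,"wy":0,"wz":0},{"x":-0.005,"y":-0.003,"z":0.12,"wx":0,"wy":0,"wz":0},{"x":-0.005,"y":-0.003,"z":0.2,"wx":0,"wy":0,"wz":0},{"x":-0.005,"y":-0.003,"z":0.27,"wx":0,"wy":0,"wz":0},{"x":-0.005,"y":-0.003,"z":0.32,"wx":0,"wy":0,"wz":0},{"x":-0.005,"y":-0.003,"z":0.35,"wx":0,"wy":0,"wz":0},{"x":-0.005,"y":-0.003,"z":0.354,"wx":0,"wy":0,"wz":0},{"x":-0.005,"y":-0.003,"z":0.354,"wx":0,"wy":0,"wz":0},{"x":-0.005,"y":-0.003,"z":0.354,"wx":0,"wy":0,"wz":0},{"x":-0.005,"y":-0.003,"z":0.354,"wx":0,"wy":0,"wz":0}]' 1 50; echo
python3 to.py 0.4647 -0.2179 0.0107
```

```text
time: 33.25
position: [0.4645, -0.2175, 0.0111]
ee_rot: [1.0, -0.0, 0.001, 0.0]
contact_force: [0.4, 0.2, 0.5]
width: 0.0855

t 33.25 pos [ 0.4645 -0.2175  0.0111] width 0.0855 F [0.4 0.2 0.5] j [ 0.18  0.72  0.23  2.21 -0.6   0.27  0.94]
shift [0.0004 0.001  0.001 ] turn [ 0.0004 -0.001  -0.0006]
```

```bash
python3 -m creep '[{"x":0,"y":0.001,"z":0,"wx":0,"wy":0,"wz":0},{"x":0,"y":0.001,"z":0,"wx":0,"wy":0,"wz":0},{"x":0,"y":0.001,"z":0,"wx":0,"wy":0,"wz":0},{"x":0,"y":0.001,"z":0,"wx":0,"wy":0,"wz":0},{"x":0,"y":0.001,"z":0,"wx":0,"wy":0,"wz":0},{"x":0,"y":0.001,"z":0,"wx":0,"wy":0,"wz":0},{"x":0,"y":0.001,"z":0,"wx":0,"wy":0,"wz":0},{"x":0,"y":0.001,"z":0,"wx":0,"wy":0,"wz":0},{"x":0,"y":0.001,"z":0,"wx":0,"wy":0,"wz":0},{"x":0,"y":0.001,"z":0,"wx":0,"wy":0,"wz":0}]' 0 50; echo
python3 to.py 0.6348 -0.2503 0.16
```

```text
time: 34.5
position: [0.4642, -0.2178, 0.0107]
ee_rot: [1.0, -0.0, 0.0, -0.0]
contact_force: [-1.8, 0.3, 6.4]
width: 0.033

t 34.5 pos [ 0.4642 -0.2178  0.0107] width 0.033 F [-1.8  0.3  6.4] j [ 0.19  0.72  0.23  2.21 -0.6   0.27  0.94]
shift [ 0.4266  0.0808 -0.3731] turn [-0.     -0.0002 -0.0008]
```

```bash
python3 -m creep '[{"x":0,"y":0,"z":-0.08,"wx":0,"wy":0,"wz":0},{"x":0,"y":0,"z":-0.2,"wx":0,"wy":0,"wz":0},{"x":0.02,"y":0,"z":-0.29,"wx":0,"wy":0,"wz":0},{"x":0.09,"y":0.02,"z":-0.29,"wx":0,"wy":0,"wz":0},{"x":0.18,"y":0.04,"z":-0.29,"wx":0,"wy":0,"wz":0},{"x":0.28,"y":0.06,"z":-0.29,"wx":0,"wy":0,"wz":0},{"x":0.37,"y":0.075,"z":-0.29,"wx":0,"wy":0,"wz":0},{"x":0.42,"y":0.081,"z":-0.27,"wx":0,"wy":0,"wz":0},{"x":0.427,"y":0.081,"z":-0.2,"wx":0,"wy":0,"wz":0},{"x":0.427,"y":0.081,"z":-0.12,"wx":0,"wy":0,"wz":0}]' - 50; echo
python3 to.py 0.6348 -0.2503 0.016
```

```text
time: 35.75
position: [0.6356, -0.2499, 0.0573]
ee_rot: [1.0, 0.0, 0.0, 0.0]
contact_force: [-0.6, -0.7, -0.7]
width: 0.0332

t 35.75 pos [ 0.6356 -0.2499  0.0573] width 0.0332 F [-0.6 -0.7 -0.7] j [ 0.04  0.79  0.42  1.82 -0.51  0.64  0.76]
shift [-0.002   0.0009  0.1032] turn [ 0.0002 -0.0005  0.0002]
```

```bash
python3 -m creep '[{"x":-0.001,"y":0,"z":0.02,"wx":0,"wy":0,"wz":0},{"x":-0.001,"y":0,"z":0.04,"wx":0,"wy":0,"wz":0},{"x":-0.001,"y":0,"z":0.06,"wx":0,"wy":0,"wz":0},{"x":-0.001,"y":0,"z":0.08,"wx":0,"wy":0,"wz":0},{"x":-0.001,"y":0,"z":0.09,"wx":0,"wy":0,"wz":0},{"x":-0.001,"y":0,"z":0.098,"wx":0,"wy":0,"wz":0},{"x":-0.001,"y":0,"z":0.102,"wx":0,"wy":0,"wz":0},{"x":-0.001,"y":0,"z":0.102,"wx":0,"wy":0,"wz":0},{"x":-0.001,"y":0,"z":0.102,"wx":0,"wy":0,"wz":0},{"x":-0.001,"y":0,"z":0.102,"wx":0,"wy":0,"wz":0}]' - 50; echo
python3 to.py 0.6348 -0.2503 0.0157
```

```text
time: 37.0
position: [0.6347, -0.2503, 0.0179]
ee_rot: [1.0, -0.0, 0.0, 0.0]
contact_force: [0.4, -0.2, -1.2]
width: 0.0326

t 37.0 pos [ 0.6347 -0.2503  0.0179] width 0.0326 F [ 0.4 -0.2 -1.2] j [ 0.06  0.84  0.38  1.83 -0.54  0.58  0.79]
shift [ 0.0003 -0.0001  0.0055] turn [ 0.0001 -0.0003 -0.0006]
```

```bash
python3 -m creep '[{"x":0,"y":0,"z":0.002,"wx":0,"wy":0,"wz":0},{"x":0,"y":0,"z":0.004,"wx":0,"wy":0,"wz":0},{"x":0,"y":0,"z":0.005,"wx":0,"wy":0,"wz":0},{"x":0,"y":0,"z":0.005,"wx":0,"wy":0,"wz":0},{"x":0,"y":0,"z":0.005,"wx":0,"wy":0,"wz":0},{"x":0,"y":0,"z":0.005,"wx":0,"wy":0,"wz":0},{"x":0,"y":0,"z":0.005,"wx":0,"wy":0,"wz":0},{"x":0,"y":0,"z":0.005,"wx":0,"wy":0,"wz":0},{"x":0,"y":0,"z":0.005,"wx":0,"wy":0,"wz":0},{"x":0,"y":0,"z":0.005,"wx":0,"wy":0,"wz":0}]' - 50; echo
python3 -m creep '[{"x":0,"y":0,"z":0,"wx":0,"wy":0,"wz":0},{"x":0,"y":0,"z":0,"wx":0,"wy":0,"wz":0},{"x":0,"y":0,"z":0,"wx":0,"wy":0,"wz":0},{"x":0,"y":0,"z":0,"wx":0,"wy":0,"wz":0},{"x":0,"y":0,"z":0,"wx":0,"wy":0,"wz":0},{"x":0,"y":0,"z":0,"wx":0,"wy":0,"wz":0},{"x":0,"y":0,"z":-0.02,"wx":0,"wy":0,"wz":0},{"x":0,"y":0,"z":-0.1,"wx":0,"wy":0,"wz":0},{"x":0,"y":0,"z":-0.22,"wx":0,"wy":0,"wz":0},{"x":0,"y":0,"z":-0.34,"wx":0,"wy":0,"wz":0}]' 1 50; echo
python3 to.py 0.487 0.1022 0.20
python3 - <<'E'
from fit import *
w=grab_frame("wrist");cv2.imwrite("pics/w10.png",w["image"][:,:,::-1])
m=cv2.inRange(cv2.cvtColor(w["image"],cv2.COLOR_RGB2HSV),(0,0,150),(180,50,255));c=max((c for c in cv2.findContours(m[:330,230:400],cv2.RETR_EXTERNAL,cv2.CHAIN_APPROX_NONE)[0]),key=cv2.contourArea)
q=cen(cv2.convexHull(c).astype(np.float32))+[230,0];print(q,cv2.contourArea(c),onz(ray(w,q),.055))
E
```

```text
time: 38.25
position: [0.6345, -0.2503, 0.0158]
ee_rot: [1.0, -0.0, -0.0, -0.0]
contact_force: [-1.6, 0.6, 2.8]
width: 0.0327

time: 39.5
position: [0.6344, -0.2503, 0.1534]
ee_rot: [1.0, -0.0, -0.0, 0.0]
contact_force: [1.4, 0.2, 0.1]
width: 0.0852

t 39.5 pos [ 0.6344 -0.2503  0.1534] width 0.0852 F [1.4 0.2 0.1] j [-0.02  0.68  0.51  1.78 -0.44  0.79  0.71]
shift [-0.3692 -0.8809 -0.1164] turn [ 0.0001  0.0001 -0.0008]
[319.12748851  25.28777437] 5125.5 [ 0.6380008 -0.1285731  0.055    ]
```

View pics/w10.png

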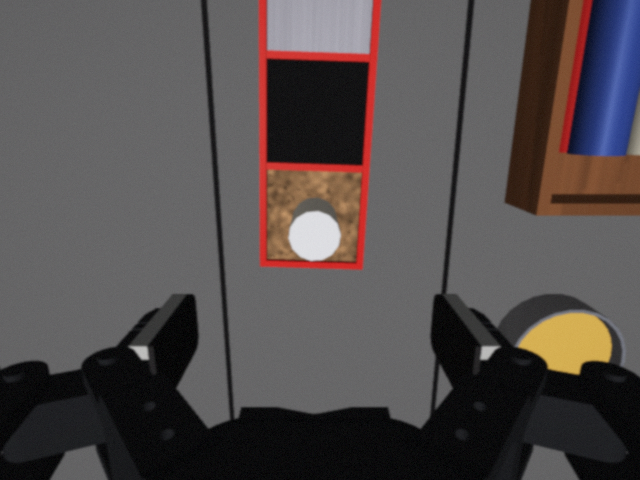

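White stands in the red cork bay, its top face at (315,236). Next is the stamp.

```bash
python3 -m creep '[{"x":-0.03,"y":-0.07,"z":-0.05,"wx":0,"wy":0,"wz":0},{"x":-0.08,"y":-0.2,"z":-0.1,"wx":0,"wy":0,"wz":0},{"x":-0.14,"y":-0.34,"z":-0.116,"wx":0,"wy":0,"wz":0},{"x":-0.2,"y":-0.48,"z":-0.116,"wx":0,"wy":0,"wz":0},{"x":-0.26,"y":-0.62,"z":-0.116,"wx":0,"wy":0,"wz":0},{"x":-0.32,"y":-0.76,"z":-0.116,"wx":0,"wy":0,"wz":0},{"x":-0.36,"y":-0.86,"z":-0.116,"wx":0,"wy":0,"wz":0},{"x":-0.369,"y":-0.881,"z":-0.116,"wx":0,"wy":0,"wz":0},{"x":-0.369,"y":-0.881,"z":-0.116,"wx":0,"wy":0,"wz":0},{"x":-0.369,"y":-0.881,"z":-0.116,"wx":0,"wy":0,"wz":0}]' 1 50; echo
python3 to.py 0.487 0.1022 0.034
python3 - <<'E'
from fit import *
w=grab_frame("wrist");cv2.imwrite("pics/w11.png",w["image"][:,:,::-1])
print(fit([w],"stamp",[.487,.1022]))
E
```

```text
time: 40.8
position: [0.488, 0.1004, 0.1985]
ee_rot: [1.0, -0.002, 0.001, 0.0]
contact_force: [0.2, -1.1, 0.5]
width: 0.0855

t 40.8 pos [0.488  0.1004 0.1985] width 0.0855 F [ 0.2 -1.1  0.5] j [-0.75  0.41  0.6   2.16 -0.37  0.67  0.1 ]
shift [-0.0032 -0.0047  0.4112] turn [ 0.0006 -0.0013 -0.0034]
(array([ 0.4865,  0.1035, -0.0005]), array([0., 0.]), [array([0.4865, 0.1036])], [0.94])
```

View pics/w11.png

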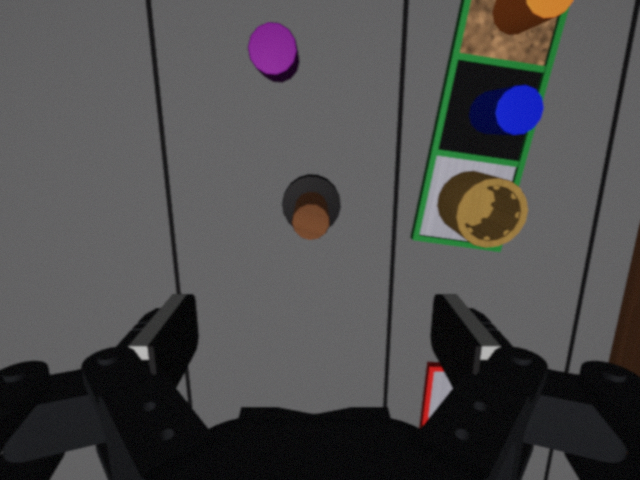

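```bash
python3 -m creep '[{"x":-0.003,"y":-0.003,"z":0.05,"wx":0,"wy":0,"wz":0},{"x":-0.003,"y":-0.003,"z":0.12,"wx":0,"wy":0,"wz":0},{"x":-0.003,"y":-0.003,"z":0.2,"wx":0,"wy":0,"wz":0},{"x":-0.003,"y":-0.003,"z":0.28,"wx":0,"wy":0,"wz":0},{"x":-0.003,"y":-0.003,"z":0.35,"wx":0,"wy":0,"wz":0},{"x":-0.003,"y":-0.003,"z":0.39,"wx":0,"wy":0,"wz":0},{"x":-0.003,"y":-0.003,"z":0.407,"wx":0,"wy":0,"wz":0},{"x":-0.003,"y":-0.003,"z":0.407,"wx":0,"wy":0,"wz":0},{"x":-0.003,"y":-0.003,"z":0.407,"wx":0,"wy":0,"wz":0},{"x":-0.003,"y":-0.003,"z":0.407,"wx":0,"wy":0,"wz":0}]' 1 50; echo
python3 to.py 0.4866 0.103 0.034
```

```text
time: 42.1
position: [0.4864, 0.1036, 0.036]
ee_rot: [1.0, -0.0, 0.001, -0.0]
contact_force: [0.2, -0.4, 0.6]
width: 0.0854

t 42.1 pos [0.4864 0.1036 0.036 ] width 0.0854 F [ 0.2 -0.4  0.6] j [-0.51  0.67  0.29  2.24 -0.64  0.3   0.33]
shift [0.0004 0.0016 0.005 ] turn [-0.0003 -0.0013 -0.0003]
```

```bash
python3 -m creep '[{"x":0.001,"y":0.001,"z":0.003,"wx":0,"wy":0,"wz":0},{"x":0.001,"y":0.001,"z":0.003,"wx":0,"wy":0,"wz":0},{"x":0.001,"y":0.001,"z":0.003,"wx":0,"wy":0,"wz":0},{"x":0.001,"y":0.001,"z":0.003,"wx":0,"wy":0,"wz":0},{"x":0.001,"y":0.001,"z":0.003,"wx":0,"wy":0,"wz":0},{"x":0.001,"y":0.001,"z":0.003,"wx":0,"wy":0,"wz":0},{"x":0.001,"y":0.001,"z":0.003,"wx":0,"wy":0,"wz":0},{"x":0.001,"y":0.001,"z":0.003,"wx":0,"wy":0,"wz":0},{"x":0.001,"y":0.001,"z":0.003,"wx":0,"wy":0,"wz":0},{"x":0.001,"y":0.001,"z":0.003,"wx":0,"wy":0,"wz":0}]' 0 50; echo
python3 to.py 0.6373 -0.1754 0.16
```

```text
time: 43.35
position: [0.4863, 0.103, 0.0342]
ee_rot: [1.0, -0.0, -0.0, -0.0]
contact_force: [-0.5, -1.3, 4.5]
width: 0.0258

t 43.35 pos [0.4863 0.103  0.0342] width 0.0258 F [-0.5 -1.3  4.5] j [-0.51  0.67  0.29  2.24 -0.64  0.3   0.33]
shift [ 0.3778  0.6958 -0.3146] turn [-0.0001  0.     -0.0006]
```

```bash
python3 -m creep '[{"x":0,"y":0,"z":-0.07,"wx":0,"wy":0,"wz":0},{"x":0,"y":0,"z":-0.18,"wx":0,"wy":0,"wz":0},{"x":0.02,"y":0.03,"z":-0.29,"wx":0,"wy":0,"wz":0},{"x":0.07,"y":0.12,"z":-0.315,"wx":0,"wy":0,"wz":0},{"x":0.14,"y":0.25,"z":-0.315,"wx":0,"wy":0,"wz":0},{"x":0.21,"y":0.38,"z":-0.315,"wx":0,"wy":0,"wz":0},{"x":0.28,"y":0.51,"z":-0.315,"wx":0,"wy":0,"wz":0},{"x":0.34,"y":0.63,"z":-0.315,"wx":0,"wy":0,"wz":0},{"x":0.378,"y":0.696,"z":-0.315,"wx":0,"wy":0,"wz":0},{"x":0.378,"y":0.696,"z":-0.315,"wx":0,"wy":0,"wz":0}]' - 50; echo
python3 to.py 0.6373 -0.1754 0.0397
```

```text
time: 44.6
position: [0.6377, -0.1793, 0.1596]
ee_rot: [1.0, -0.002, 0.0, 0.001]
contact_force: [-0.7, 0.7, -1.2]
width: 0.0257

t 44.6 pos [ 0.6377 -0.1793  0.1596] width 0.0257 F [-0.7  0.7 -1.2] j [-0.14  0.65  0.52  1.83 -0.44  0.78  0.6 ]
shift [-0.0011 -0.0106  0.2997] turn [ 0.0026 -0.0004 -0.0048]
```

```bash
python3 -m creep '[{"x":-0.001,"y":-0.002,"z":0,"wx":0,"wy":0,"wz":0},{"x":-0.001,"y":-0.002,"z":0.05,"wx":0,"wy":0,"wz":0},{"x":-0.001,"y":-0.002,"z":0.12,"wx":0,"wy":0,"wz":0},{"x":-0.001,"y":-0.002,"z":0.19,"wx":0,"wy":0,"wz":0},{"x":-0.001,"y":-0.002,"z":0.23,"wx":0,"wy":0,"wz":0},{"x":-0.001,"y":-0.002,"z":0.255,"wx":0,"wy":0,"wz":0},{"x":-0.001,"y":-0.002,"z":0.265,"wx":0,"wy":0,"wz":0},{"x":-0.001,"y":-0.002,"z":0.27,"wx":0,"wy":0,"wz":0},{"x":-0.001,"y":-0.002,"z":0.27,"wx":0,"wy":0,"wz":0},{"x":-0.001,"y":-0.002,"z":0.27,"wx":0,"wy":0,"wz":0}]' - 50; echo
python3 to.py 0.6373 -0.1754 0.0395
python3 - <<'E'
from h import *
w=grab_frame("wrist");cv2.imwrite("pics/w12.png",w["image"][:,:,::-1])
E
```

```text
time: 45.85
position: [0.6374, -0.1749, 0.0527]
ee_rot: [1.0, -0.0, 0.001, 0.0]
contact_force: [0.5, -0.3, -1.0]
width: 0.0259

t 45.85 pos [ 0.6374 -0.1749  0.0527] width 0.0259 F [ 0.5 -0.3 -1. ] j [-0.08  0.78  0.42  1.87 -0.53  0.6   0.68]
shift [-0.0003  0.0013  0.0331] turn [ 0.0002 -0.0011 -0.0007]
```

View pics/w12.png

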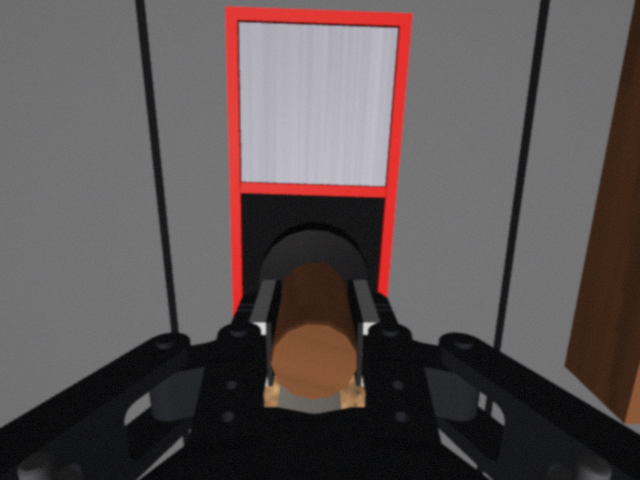

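The stamp hangs upright between the pads, with its disc at (315,265) over the rubber bay. I'll lower it to the floor, then check the force.

```bash
python3 -m creep '[{"x":0,"y":0.001,"z":0.008,"wx":0,"wy":0,"wz":0},{"x":0,"y":0.001,"z":0.016,"wx":0,"wy":0,"wz":0},{"x":0,"y":0.001,"z":0.022,"wx":0,"wy":0,"wz":0},{"x":0,"y":0.001,"z":0.028,"wx":0,"wy":0,"wz":0},{"x":0,"y":0.001,"z":0.031,"wx":0,"wy":0,"wz":0},{"x":0,"y":0.001,"z":0.033,"wx":0,"wy":0,"wz":0},{"x":0,"y":0.001,"z":0.033,"wx":0,"wy":0,"wz":0},{"x":0,"y":0.001,"z":0.033,"wx":0,"wy":0,"wz":0},{"x":0,"y":0.001,"z":0.033,"wx":0,"wy":0,"wz":0},{"x":0,"y":0.001,"z":0.033,"wx":0,"wy":0,"wz":0}]' - 50; echo
python3 to.py 0.6373 -0.1754 0.0392
```

```text
time: 47.15
position: [0.637, -0.1751, 0.0393]
ee_rot: [1.0, -0.0, 0.0, -0.0]
contact_force: [-2.1, 1.5, 6.3]
width: 0.026

t 47.15 pos [ 0.637  -0.1751  0.0393] width 0.026 F [-2.1  1.5  6.3] j [-0.07  0.8   0.4   1.88 -0.54  0.58  0.69]
shift [0.0008 0.0007 0.0002] turn [-0.0002 -0.0001 -0.0007]
```

```bash
python3 -m creep '[{"x":0,"y":0,"z":0,"wx":0,"wy":0,"wz":0},{"x":0,"y":0,"z":0,"wx":0,"wy":0,"wz":0},{"x":0,"y":0,"z":0,"wx":0,"wy":0,"wz":0},{"x":0,"y":0,"z":0,"wx":0,"wy":0,"wz":0},{"x":0,"y":0,"z":0,"wx":0,"wy":0,"wz":0},{"x":0,"y":0,"z":0,"wx":0,"wy":0,"wz":0},{"x":0,"y":0,"z":-0.02,"wx":0,"wy":0,"wz":0},{"x":0,"y":0,"z":-0.1,"wx":0,"wy":0,"wz":0},{"x":0,"y":0,"z":-0.24,"wx":0,"wy":0,"wz":0},{"x":0,"y":0,"z":-0.38,"wx":0,"wy":0,"wz":0}]' 1 50; echo
python3 -m creep '[{"x":0,"y":0,"z":-0.1,"wx":0,"wy":0,"wz":0},{"x":-0.1,"y":0.1,"z":-0.2,"wx":0,"wy":0,"wz":0},{"x":-0.2,"y":0.2,"z":-0.2,"wx":0,"wy":0,"wz":0},{"x":-0.3,"y":0.3,"z":-0.2,"wx":0,"wy":0,"wz":0},{"x":-0.3,"y":0.42,"z":-0.2,"wx":0,"wy":0,"wz":0},{"x":-0.3,"y":0.55,"z":-0.2,"wx":0,"wy":0,"wz":0},{"x":-0.3,"y":0.68,"z":-0.2,"wx":0,"wy":0,"wz":0},{"x":-0.3,"y":0.8,"z":-0.2,"wx":0,"wy":0,"wz":0},{"x":-0.3,"y":0.9,"z":-0.2,"wx":0,"wy":0,"wz":0},{"x":-0.3,"y":0.9,"z":-0.2,"wx":0,"wy":0,"wz":0}]' 1 50; echo
python3 - <<'E'
from fit import *
a=grab_frame("scene");b=grab_frame("top")
cv2.imwrite("pics/a13.png",a["image"][:,:,::-1]);cv2.imwrite("pics/b13.png",b["image"][:,:,::-1])
G=dict(amber=[.643,.252],blue=[.632,.178],mould=[.622,.1036],white=[.635,-.25],stamp=[.637,-.175],violet=[.461,.218])
for n in D:
    if n!="violet": D[n]=(*D[n][:3],D[n][3]+.005,D[n][4]+.005,0)
    print(n,G[n],fit([a,b],n,G[n]))
E
```

```text
time: 48.4
position: [0.6367, -0.1751, 0.1927]
ee_rot: [1.0, -0.0, -0.0, 0.0]
contact_force: [1.0, -0.4, -0.4]
width: 0.0855

time: 49.65
position: [0.5141, -0.5393, 0.2715]
ee_rot: [1.0, -0.003, -0.001, 0.002]
contact_force: [0.2, -0.6, 0.4]
width: 0.0855

amber [0.643, 0.252] (array([ 0.64  ,  0.2506, -0.0051]), array([-0.7, -0. , -0.8,  0. ]), [array([0.6433, 0.251 ]), array([0.639 , 0.2479])], [0.95, 2.53])
blue [0.632, 0.178] (array([0.6341, 0.177 , 0.0019]), array([ 0.4,  0. ,  0.4, -0. ]), [array([0.6329, 0.1765]), array([0.6344, 0.1781])], [0.95, 1.1])
white [0.635, -0.25] (array([ 0.6372, -0.2526,  0.0134]), array([-0.7, -0.1, -0.6,  0.3]), [array([ 0.6271, -0.26  ]), array([ 0.6407, -0.257 ])], [1.96, 0.7])
mould [0.622, 0.1036] (array([0.6231, 0.1031, 0.0033]), array([ 0.1,  0. ,  0.2, -0. ]), [array([0.6207, 0.1026]), array([0.6237, 0.1037])], [0.87, 0.87])
stamp [0.637, -0.175] (array([ 0.6425, -0.1821,  0.0014]), array([ 0.4,  0. ,  0.4, -0.1]), [array([ 0.6415, -0.1835]), array([ 0.6425, -0.1816])], [1.46, 2.2])
violet [0.461, 0.218] (array([0.4615, 0.2179, 0.003 ]), array([ 0.5,  0. ,  0.4, -0. ]), [array([0.4588, 0.2174]), array([0.4616, 0.2194])], [0.81, 0.85])
```

View pics/a13.png

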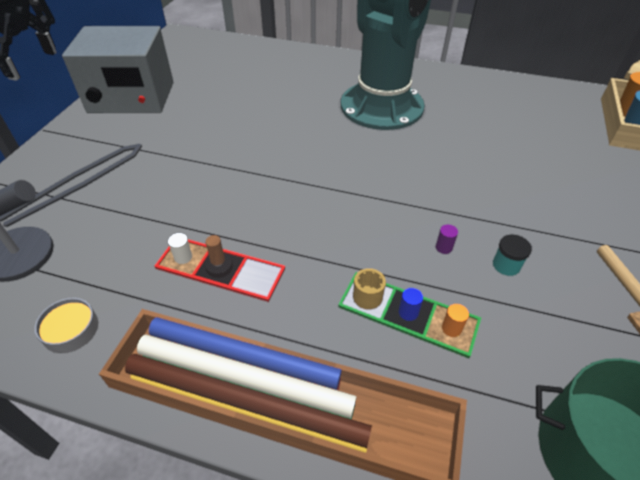

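View pics/b13.png

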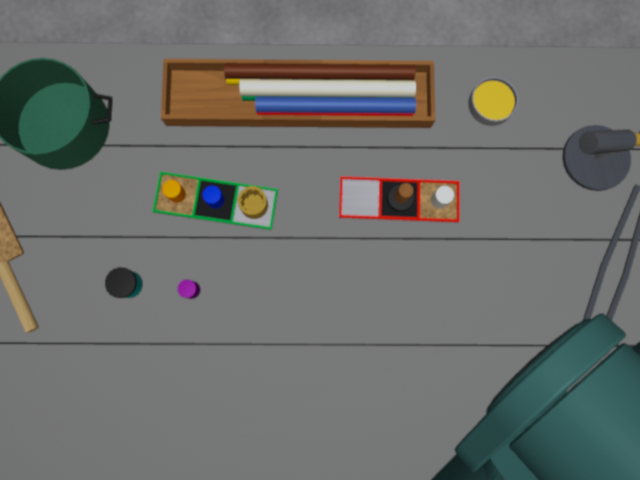

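Everything stands. The cork spoiled the masks for amber, white and the stamp, so I'll check those three by their tops, using tighter masks.

Run:
```python
from fit import *
b=grab_frame("top");a=grab_frame("scene");v=[]
for f,nm in((b,"top"),(a,"scene")):
    hs=cv2.cvtColor(f["image"],cv2.COLOR_RGB2HSV)
    for n,lo,hi,g,z in(("amber",(8,225,120),(30,255,255),(.643,.252),.055),("white",(0,0,175),(180,30,255),(.6347,-.2503),.055),("stamp",(2,90,60),(15,255,255),(.6373,-.1754),.081)):
        q=proj(f,(*g,z));m=cv2.inRange(hs,lo,hi);k=np.zeros_like(m);cv2.circle(k,tuple(q.round().astype(int)),16,255,-1);m&=k
        c=max(cv2.findContours(m,0,1)[0],key=cv2.contourArea);u=cen(c.astype(np.float32))
        print(nm,n,"expect",q.round(1),"got",u.round(1),cv2.contourArea(c),onz(ray(f,u),z)[:2].round(4),g)
    print(nm,"jar",[np.round(x["xy"],1) for x in pinpoint(f,"frit_jar_mid")[:2]])
cv2.imwrite("pics/c14.png",np.vstack([cv2.resize(b["image"][160:240,140:480,::-1],None,fx=2.2,fy=2.2),cv2.resize(a["image"][220:360,140:480,::-1],None,fx=2.2,fy=2.2)]))
```

```text
top amber expect [171.  188.7] got [171.7 189.5] 253.5 [0.6415 0.2506] (0.643, 0.252)
top white expect [443.6 194.9] got [444.6 194.1] 218.5 [ 0.6362 -0.2521] (0.6347, -0.2503)
top stamp expect [405.3 190.1] got [404.1 191.5] 272.5 [ 0.6348 -0.1731] (0.6373, -0.1754)
top jar [array([124. , 282.9]), array([175.3, 193. ])]Traceback (most recent call last):
  File "<stdin>", line 7, in <module>
ValueError: max() iterable argument is empty
```

From their tops, all three are within about 3.5 mm of their bay centres in the top view. The earlier scene view shows them upright, the other things unmoved, and the arm clear. I'll hand the job in.

```bash
python3 -c "
from plant import *
print(job_done())"
```

```text
the job is handed in; nothing more can be done
None
```

Both kits are made up and the job is handed in, at about 50 s of the 128 s allowed. I placed amber, blue and the mould in the green tray, then white and the stamp in the red, with the bare red bay left empty.

- **Positions:** the last checks put all five within about 3.5 mm of their bay centres. The scene picture shows all of them upright.
- **Violet slug and jar:** the violet slug measured where it started. The jar looks unmoved, but I judged it only from the pictures and did not measure its start position.
- **Forces:** every reading at the end of a move was about 8.5 N or less, and nothing was knocked over.
- **Failed or disagreeing checks:**
  - The first move was refused because its rows lacked some numbers; nothing moved.
  - The first colour masks left out the amber slug's shaded side, putting it about 4 mm off; I corrected this before grasping.
  - In the final check, the silhouette fits for amber, white and the stamp (up to 9 mm off) were spoiled by the cork. I used the top faces in the top view instead; the same check in the scene view failed because its mask came up empty.

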